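Load the tube cassette on the rocking mixer and lock it with the ball-lock pin

ROBOT

A 6-joint arm with a two-finger parallel gripper is mounted at the origin on a cart in front of the work surface, level with it; the furniture and walls round the work are solid. World frame = base frame: x ahead of the robot, y to its left, z up, the work surface at z = 0. Lengths are in m, angles in rad, forces in N, time in s.
With the tool pointing down it reaches from about 0.25 to 0.725 m from the base axis. Payload 4 kg.
Tool frame: the origin (TCP) lies on the centre line of the jaws, within the pads' length; the fingertips stand 17 mm ahead of it and the grasp point (between the pads) lies 2 mm behind it; z points along the fingers, x is the direction in which the jaws open and shut, and the axes are right-handed (so a half turn about z gives the same grasp; the last joint's range is limited). The gripper opens to 85 mm and grips with 20 to 120 N. Pads are 22 mm wide; open, the fingers measure 114 mm over their backs; the gripper's body (76 mm by 85 mm) begins 54 mm behind the grasp point. The pads swing forward as they close: fully open they stand 13 mm farther back than shut.
Start: joints at [1.196, 0.241, 0.005, 1.335, 0, 1.571], TCP at [0.183, 0.465, 0.248] pointing down, gripper open.
Joint ranges: [-2.72, 2.72], [-1.05, 1.87], [-1.09, 1.28], [-1.99, 2.15], [-1.42, 1.44], [-3.14, 3.14]. Speed limits (rad/s): [2.79, 2.79, 3.14, 3.14, 3.14, 3.14].

INTERFACE

Orientations are given as a unit quaternion [x, y, z, w].
In Python, from workcell import bot gives the robot as it stands.
- The arm moves only by the tool jog_arm, never from a script. Its arguments are lists of equal length, an entry for each row: "jaw": the closure, from 0 (fully open) to 1 (shut); "linear": the shift along the tool's x, y, z in m, a list of three; "delta_rot": the turn, a rotation vector about the tool's x, y, z in degrees, a list of three. A call has exactly 8 rows; each row is the pose to reach, as a shift and turn from the pose commanded when the call began, along the tool's axes at that moment; what a row does not reach only later rows make up. A row lasts 1/12 s, in which the tool goes at most 41.7 mm and 7.16 degrees, less where a joint would pass 70% of its speed; a pose out of reach is approached as far as the arm can. A call with a gripper value outside its range is refused whole. The fingers move at their own pace and stop on an object; the grip force is fixed at half the most. Time passes only in rows, so rows that repeat a pose let the fingers close, or fill a call up. It gives the time, the measured TCP pose, the force and the opening at its end, in the units of the state.
- bot.get_obs(): the state, without advancing time (a new reading comes with each control period).
- bot.camera(name): name is "side" or "top" or "wrist"; returns (picture, depth): 420x560x3 uint8, red, green, blue; 420x560 float32, m along the optical axis (not along the pixel's ray), 0 where there is no reading.
- bot.calibration(name): a dict with "fovy" (degrees; the focal length in pixels is half the picture's height over the tangent of half this angle, whatever the lens; pixels are square), "cx", "cy" (the principal point, pixels), "k1" (the pictures are not rectified: a ray, as slopes to the right and down, at radius r is drawn at 1 + k1 r^2 times it, then the intrinsics apply), "origin" and "orientation" of the camera in the world. Camera axes: x right, y down, z forward; pixel columns grow to the right and rows downward; lengths in m; the calibration is good to about 2 mm. A picture is of the moment at which its call begins: read the wrist's pose just before it. calibration takes no time and is no camera call; for the wrist camera it gives the pose at the moment of the call.
- bot.job_done(): hands the job in, once; it reports no verdict.
The state is a dict: "clock": time; "joint_pos": joint angles; "joint_vel": joint speeds; "tau": joint torques, N m; "eef_pos": TCP position; "tool_rot": TCP orientation; "ft_force": force on the tool from outside, world axes, zero at the start; "ft_torque": the same for the moment, N m; "grip_width": finger opening in m.
Only numpy, scipy, OpenCV 4.12 (cv2) and the standard library are available. Lean on these libraries where they do the work, as an engineer would, in place of code of your own. Each camera call takes 0.05 s, during which the arm holds its last target.

TASK

Load the tube cassette onto the tilted bed of the rocking mixer, fully down on its two locating dowels with its lug in the clevis, and lock it there with the ball-lock pin: hold the pin's button pressed, slide the pin from the low side through clevis and lug until its collar meets the clevis, and let go so that the button springs out and the balls lock. Do not knock over any bottle.

Things in the scene. Friction and masses are not known exactly. Their poses are not given: they have to be found in the camera images.
- mixer: Rocking mixer: white housing 170 x 200 mm, 58 mm high, and two bearing pillars (tops 147 mm high) between which an aluminium bed, 172 mm along the slope x 160 mm, stands tilted, its low edge towards the robot. Origin under the housing's centre; the pivot axis runs along y, 125 mm above it.
- rocker_bed (a joint): Tilt of the bed about its level pivot, rad; 0 is level, positive lowers the robot side. The stopped gear holds it firmly where it stands.
- clevis_mouth (a point): Centre of the pin bore (13.6 mm, along x) on the low-side face of the clevis at the bed's low edge. Axes are the bed's: x up the slope, the way the pin goes in; z square out of the deck. Clevis: two steel cheeks 7 mm thick, 36 wide, 40 high above the deck, 14 apart; far face of the inner one at x = 28 mm. Deck top at z = -26 mm here.
- dowel_high (a point): Foot, on the deck, of the locating dowel near the bed's high edge; 10 mm diameter, 18 mm high, upper 6 mm conical. 153 mm along x and 50 mm along y from clevis_mouth; same axes.
- dowel_low (a point): Foot of the like dowel beside the clevis, 25 mm along x and -55 mm along y from clevis_mouth; same axes.
- cassette_handle (a point): Tube cassette: white plate 156 x 140 x 8 mm, four capped tubes clipped flat on it (tops 26 mm above its underside), about 0.3 kg, flat on the worktop at first. This point: centre of its raised grey handle bar, 80 mm long along x, 14 thick, 18 high, 51 mm above the underside, nearly over the centre of mass. z up, x from the lug end to the tubes' caps.
- cassette_lug (a point): Centre of the 16 mm bore (along x) in the lug, an aluminium plate 10 mm thick, 30 wide, its top 40 mm above the underside, at one end of the cassette: 81 mm along -x and 25 mm below the handle point; same axes. Seated, it is between the cheeks with 2 mm of room to each, 14 mm along x from clevis_mouth, and the cassette's axes are the bed's.
- cassette_holes (a point): On the underside, at the 12 mm hole for the high dowel: 58 mm along x, 50 mm along y from the handle point; same axes. The hole for the low dowel is at -70, -55 mm. Dowels have 1 mm of room all round. Behind the lug the plate has a window that drops over the inner cheek with at least 2 mm of room.
- pin_head (a point): Ball-lock pin, 106 mm long, 0.17 kg, lies level on its square plates, axis 20 mm up; x to its tip. Along x: square push button 34 x 34 x 8 mm, 6 mm gap, square flange 40 x 40 x 8, neck 13 mm thick, 32 long, square collar 40 x 40 x 4, shank 12 mm thick, 45 long, last 7 tapered to 5. This point: on the axis midway between the button's outer face and the flange's neck-side face.
- pin_collar (a point): On the pin's axis at the collar's seating face, 47 mm along x from the head point; same axes. Two balls, 33.5 mm along x from here, stand 3 mm proud of the shank (+y and -y sides) while the button is out and will not pass a bore; fully pressed they lie flush. With the collar on the clevis they are 2.5 mm past the inner cheek, free to spring out.
- pin_button (a joint): Travel of the pin's button, m: 0 out (balls out), 0.004 fully pressed (balls in); about 5 N at first, 8 N at full travel, then solid. Outer face to the flange's neck-side face is 22 mm, pressed 18: one finger on the button, one behind the flange above the neck, squeeze it in. It stays in while the balls are inside a bore.
- dropper_a: Small white dropper bottle with a blue cap, 27 mm diameter, 66 mm high, standing left front; origin under its centre, z up.
- dropper_b: The same with a red cap, beside it.
- wash_bottle: White bottle with a green cap, 54 mm diameter, 118 mm high, standing left front; origin under its centre, z up.
Things that resemble listed ones, but are neither listed nor needed, are in the scene too. What is shaped like the part that bears pin_head but red is not meant.

How it is judged:
By the outcome, as a careful person would: the job done as asked, in the order asked, and still so for the second after the job is handed in, with the robot touching nothing.
It also fails if it takes over 61 s, if anything falls off the work surface, if the arm or the gripper's body presses on something with over 40 N, if the wrist force passes 120 N, or if a joint passes its speed limit or range.

## Working session

There is one attempt and no reset: what is moved stays moved. The work goes in short steps, Python scripts to look and compute and a tool call to move; the robot and the scene stay as the last step left them, time stands still between calls to the robot, and variables do not carry over. Pictures are saved under pics/ and viewed, and the job is handed in when it is done.

Besides the shell and the picture viewer there is one more tool, called after ">>>" as a command line: name --argument value ..., lists and objects as JSON in quotes. jog_arm: Moves the arm, as the interface text tells. Its arguments: {"type":"object","properties":{"jaw":{"type":"array","items":{"type":"number"}},"linear":{"type":"array","items":{"type":"array","items":{"type":"number"}}},"delta_rot":{"type":"array","items":{"type":"array","items":{"type":"number"}}}},"required":["jaw","linear","delta_rot"]}

```bash
mkdir -p pics; ls; cat > h.py <<'E'
import numpy as np, cv2, json
from scipy.spatial.transform import Rotation as R
from workcell import bot
def snap(name, fn):
    cal=bot.calibration(name); img,d=bot.camera(name)
    cv2.imwrite(f'pics/{fn}.png', cv2.cvtColor(img,cv2.COLOR_RGB2BGR))
    np.savez(f'{fn}.npz',img=img,d=d,cal=json.dumps({k:(np.asarray(v).tolist()) for k,v in cal.items()}))
    return img,d,cal
def load(fn):
    z=np.load(f'{fn}.npz'); return z['img'],z['d'],json.loads(str(z['cal']))
def K(cal,h=420):
    f=h/2/np.tan(np.radians(cal['fovy'])/2); return f
def cloud(d,cal):
    f=K(cal); v,u=np.mgrid[0:d.shape[0],0:d.shape[1]]
    x=(u-cal['cx'])/f; y=(v-cal['cy'])/f
    # undistort
    xu,yu=x.copy(),y.copy()
    for _ in range(20):
        r2=xu**2+yu**2; s=1+cal['k1']*r2; xu=x/s; yu=y/s
    P=np.stack([xu*d,yu*d,d],-1)
    Rm=R.from_quat(cal['orientation']).as_matrix()
    W=P@Rm.T+np.array(cal['origin'])
    W[d<=0]=np.nan
    return W
def proj(p,cal):
    Rm=R.from_quat(cal['orientation']).as_matrix()
    c=(np.asarray(p)-np.array(cal['origin']))@Rm
    x=c[...,0]/c[...,2]; y=c[...,1]/c[...,2]; s=1+cal['k1']*(x*x+y*y); f=K(cal)
    return np.stack([x*s*f+cal['cx'],y*s*f+cal['cy']],-1)
E
python3 - <<'E'
from h import *
print(bot.get_obs())
for n in ['side','top','wrist']:
    i,d,c=snap(n,n+'0'); print(n,c,(d>0).mean())
E
```

```text
pics
{'clock': 0.0, 'joint_pos': array([ 1.19601770e+00,  2.41396809e-01,  3.71217125e-03,  1.33518446e+00,
       -4.97823343e-06,  1.57078346e+00]), 'joint_vel': array([ 2.51963179e-04, -5.95237222e-05,  6.10034830e-04,  5.38536904e-04,
        1.74914434e-05,  1.82117005e-04]), 'tau': array([ 1.64516950e-03, -3.72323728e+01,  2.52405113e+01,  1.70256360e-02,
        1.36767298e-04, -1.02009400e-05]), 'eef_pos': array([0.18281618, 0.46473859, 0.24741639]), 'tool_rot': array([ 8.26454198e-01,  5.63003005e-01, -8.55129436e-04,  5.85533013e-04]), 'ft_force': array([ 0.05967441, -0.35634722, -0.67915709]), 'ft_torque': array([-0.01884599, -0.0446227 ,  0.04698549]), 'grip_width': 0.08533687000284441}
side {'fovy': 54.845283881028294, 'cx': 274.2931315307766, 'cy': 211.73979983456496, 'k1': -0.027634215377414183, 'origin': array([ 0.08920702, -0.85852696,  0.77758286]), 'orientation': array([ 0.85735927, -0.20820478,  0.10102423, -0.45976075])} 0.9960246598639456
top {'fovy': 53.47958904683959, 'cx': 277.9599882849719, 'cy': 212.89391750503503, 'k1': -0.08784378961401142, 'origin': array([0.2947166 , 0.02933751, 1.27682739]), 'orientation': array([ 0.72882126, -0.67650008,  0.07346342, -0.07596267])} 0.9959608843537415
wrist {'fovy': 58.08553663784155, 'cx': 278.4646237935894, 'cy': 208.08600763698288, 'k1': -0.042211092064600164, 'origin': array([0.10175558, 0.49539705, 0.37312621]), 'orientation': array([0.81459035, 0.55544839, 0.09334706, 0.13858563])} 0.9959736394557823
```

View pics/top0.png

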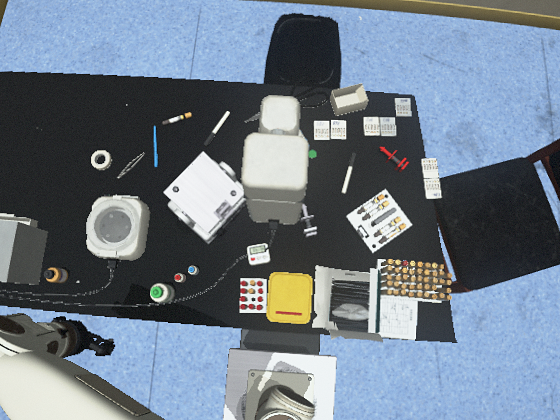

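View pics/side0.png

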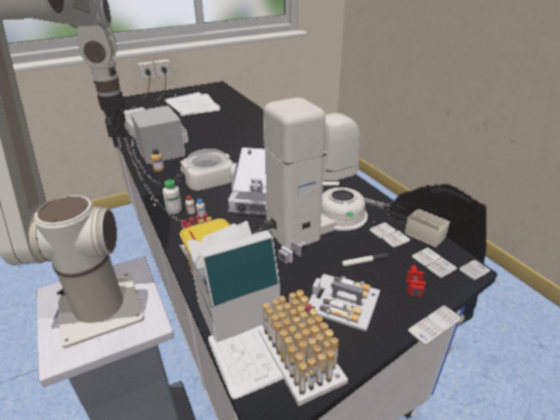

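View pics/wrist0.png

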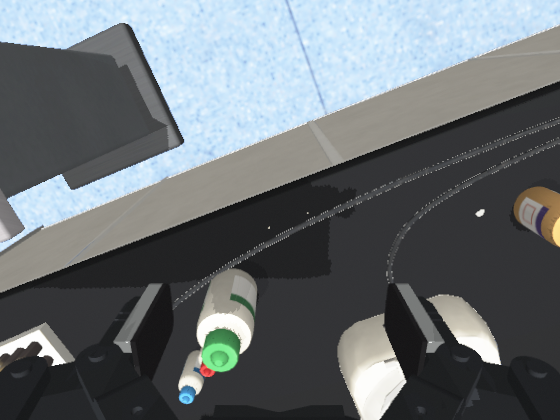

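```bash
python3 - <<'E'
from h import *
i,d,c=load('top0')
b=cv2.cvtColor(i,cv2.COLOR_RGB2BGR)
a=cv2.resize(b[140:250,155:255],None,fx=4,fy=4,interpolation=cv2.INTER_CUBIC)
e=cv2.resize(b[140:265,290:415],None,fx=3.5,fy=3.5,interpolation=cv2.INTER_CUBIC)
a=cv2.copyMakeBorder(a,0,0,0,0,0)
h=max(a.shape[0],e.shape[0]); f=lambda m: np.vstack([m,np.zeros((h-m.shape[0],m.shape[1],3),np.uint8)])
m=np.hstack([f(a),f(e)])[:, :]; m=cv2.resize(m,(800,int(h*800/m.shape[1])));print(m.shape)
cv2.imwrite('pics/crop0.png',m)
i2,d2,c2=load('side0'); b=cv2.cvtColor(i2,cv2.COLOR_RGB2BGR)
cv2.imwrite('pics/crop1.png',cv2.resize(b[140:340,220:420],None,fx=3,fy=3,interpolation=cv2.INTER_CUBIC))
W=cloud(d,c)
for u,v in [(205,195),(308,220),(394,158),(380,222),(160,292),(178,278),(193,269),(275,160)]:
    print((u,v),W[v,u].round(3))
W=cloud(d2,c2)
for u,v in [(285,255),(345,292),(416,280),(172,183),(190,203),(201,206)]:
    print('side',(u,v),W[v,u].round(3))
E
```

```text
(420, 800, 3)
(205, 195) [0.576 0.253 0.135]
(308, 220) [ 0.548 -0.05   0.025]
(394, 158) [ 0.767 -0.31   0.034]
(380, 222) [ 0.561 -0.275  0.011]
(160, 292) [0.297 0.351 0.115]
(178, 278) [0.341 0.318 0.065]
(193, 269) [0.37  0.277 0.064]
(275, 160) [0.596 0.054 0.418]
side (285, 255) [ 0.504 -0.072  0.033]
side (345, 292) [ 0.585 -0.255  0.01 ]
side (416, 280) [ 0.766 -0.319  0.026]
side (172, 183) [0.302 0.351 0.111]
side (190, 203) [0.342 0.31  0.042]
side (201, 206) [0.369 0.272 0.044]
```

View pics/crop0.png

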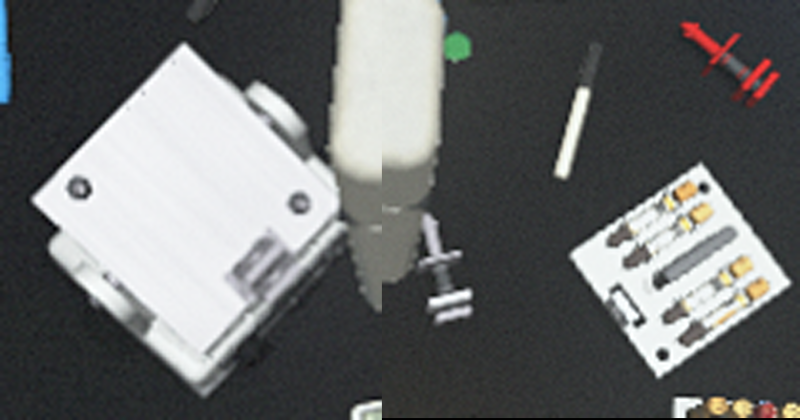

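View pics/crop1.png

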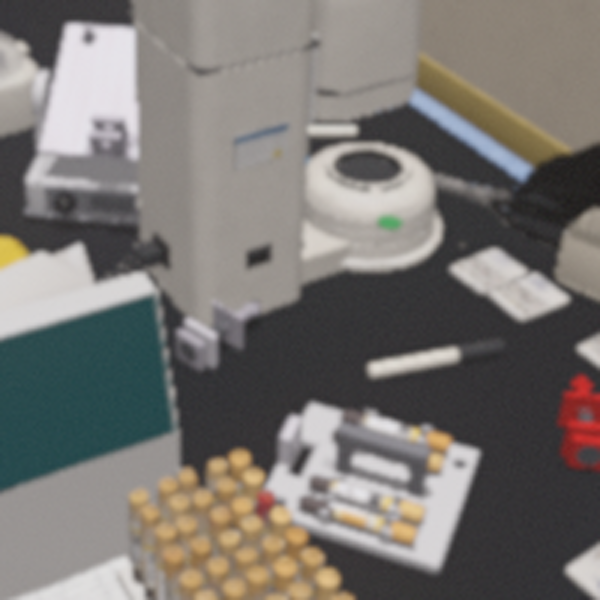

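```bash
python3 - <<'E'
from h import *
i,d,c=load('top0'); W=cloud(d,c)
# table
m=np.abs(W[...,2])<.03; print('table z med',np.nanmedian(W[...,2][m]))
# bed plane
roi=W[150:245,160:250].reshape(-1,3); roi=roi[(roi[:,2]>.07)&(roi[:,2]<.2)]
best=None;rng=np.random.default_rng(0)
for _ in range(500):
    s=roi[rng.choice(len(roi),3,False)]; n=np.cross(s[1]-s[0],s[2]-s[0]); n/=np.linalg.norm(n)+1e-12
    k=(np.abs((roi-s[0])@n)<.003)
    if best is None or k.sum()>best.sum(): best=k
P=roi[best]; ce=P.mean(0); n=np.linalg.svd(P-ce)[2][2]; n*=np.sign(n[2])
print('bed',best.sum(),ce,n,'tilt',np.degrees(np.arccos(n[2])),'yaw lowdir',np.degrees(np.arctan2(n[1],n[0])))
# top-down height map 5mm, print instrument + footprint
a=W.reshape(-1,3)
i2,d2,c2=load('side0'); a=np.vstack([a,cloud(d2,c2).reshape(-1,3)])
g=0.01
xs=np.arange(.2,.9,g); ys=np.arange(.45,-.45,-g)
H=np.full((len(xs),len(ys)),-1.)
ix=np.floor((a[:,0]-.2)/g); iy=np.floor((.45-a[:,1])/g)
ok=(ix>=0)&(ix<len(xs))&(iy>=0)&(iy<len(ys))&(a[:,2]<.6)
for x,y,z in zip(ix[ok].astype(int),iy[ok].astype(int),a[ok,2]): H[x,y]=max(H[x,y],z)
im=np.clip(H/.45*255,0,255).astype(np.uint8); im=cv2.applyColorMap(im,cv2.COLORMAP_JET); im[H<0]=0
im=cv2.resize(im[::-1],None,fx=8,fy=8,interpolation=cv2.INTER_NEAREST)
for k in range(0,9): cv2.putText(im,f'{.4-.1*k:.1f}',(int((.05+.1*k)/g*8)-10,10),0,.35,(255,255,255),1); 
for k in range(0,7): cv2.putText(im,f'{.2+.1*k:.1f}',(0,im.shape[0]-int((.1*k)/g*8)),0,.35,(255,255,255),1)
cv2.imwrite('pics/hm.png',im); print(im.shape)
E
```

```text
table z med 0.0023408835554032947
bed 2578 [0.58613477 0.25751295 0.14051033] [-0.30167545 -0.39704698  0.86680195] tilt 29.910894288409686 yaw lowdir -127.22749208472825
(560, 720, 3)
```

View pics/hm.png

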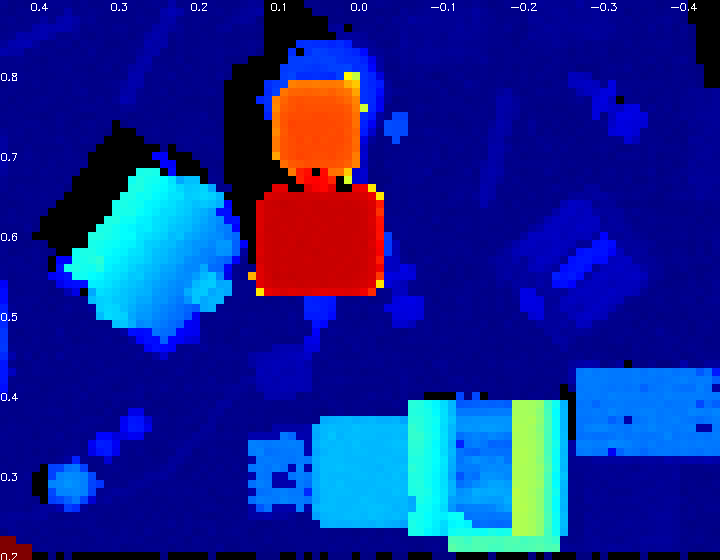

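```bash
cat >> h.py <<'E'
def mk(zdir,xdir):
    z=np.array(zdir,float); z/=np.linalg.norm(z); x=np.array(xdir,float); x-=z*(x@z); x/=np.linalg.norm(x)
    return R.from_matrix(np.stack([x,np.cross(z,x),z],1))
def delta(p0,R0,p1,R1):
    return R0.inv().apply(np.asarray(p1)-p0), np.degrees((R0.inv()*R1).as_rotvec())
def cur():
    o=bot.get_obs(); return o['eef_pos'],R.from_quat(o['tool_rot']),o
E
python3 - <<'E'
from h import *
p,Rt,o=cur(); c=bot.calibration('wrist')
Rc=R.from_quat(c['orientation'])
print('cam in tool',Rt.inv().apply(np.array(c['origin'])-p)); print((Rt.inv()*Rc).as_matrix().round(4))
E
```

```text
cam in tool [-0.00144728 -0.0866747  -0.12562091]
[[ 1.000e+00  6.000e-04  2.000e-04]
 [-6.000e-04  9.442e-01  3.295e-01]
 [-0.000e+00 -3.295e-01  9.442e-01]]
```

```bash
python3 - <<'E'
from h import *
p=np.array([.183,.465,.248]); Rt=mk([0,0,-1],[np.cos(1.196),np.sin(1.196),0])
R1=mk([0,0,-1],[-.796,.605,0])
print(delta(p,Rt,[.49,.215,.30],R1))
E
```

```text
(array([-0.12025807,  0.37720949, -0.052     ]), array([  0.        ,   0.        , -74.23758872]))
```

>>> jog_arm --jaw '[0,0,0,0,0,0,0,0]' --linear '[[-0.015,0.047,-0.0065],[-0.03,0.094,-0.013],[-0.045,0.141,-0.0195],[-0.06,0.188,-0.026],[-0.075,0.235,-0.0325],[-0.09,0.282,-0.039],[-0.105,0.33,-0.0455],[-0.12,0.377,-0.052]]' --delta_rot '[[0,0,-7],[0,0,-14],[0,0,-21],[0,0,-28],[0,0,-35],[0,0,-42],[0,0,-49],[0,0,-56]]'

```text
clock: 0.82
eef_pos: [0.4094, 0.2812, 0.2865]
tool_rot: [0.508, 0.862, -0.0, -0.0]
ft_force: [1.3, 1.2, -1.3]
grip_width: 0.0852
```

```bash
python3 - <<'E'
from h import *
p,Rt,o=cur(); print(o['joint_pos'],p,Rt.as_rotvec(),o['clock'])
R1=mk([0,0,-1],[-.796,.605,0])
print(delta(p,Rt,[.49,.215,.30],R1))
E
```

```text
[6.01796097e-01 2.21217340e-01 7.89679655e-02 1.42899718e+00
 1.03164668e-04 9.56359501e-02] [0.40937758 0.28118688 0.28650922] [-1.59431486e+00 -2.70665485e+00  5.72258443e-04] 0.8167
(array([-0.09697463,  0.03841831, -0.01351417]), array([-2.51559946e-02, -8.81329024e-03, -2.37625018e+01]))
```

>>> jog_arm --jaw '[0,0,0,0,0,0,0,0]' --linear '[[-0.02,0.008,-0.003],[-0.04,0.016,-0.006],[-0.06,0.024,-0.009],[-0.08,0.032,-0.011],[-0.09,0.036,-0.013],[-0.09,0.036,-0.013],[-0.09,0.036,-0.013],[-0.09,0.036,-0.013]]' --delta_rot '[[0,0,-6],[0,0,-12],[0,0,-18],[0,0,-18],[0,0,-18],[0,0,-18],[0,0,-18],[0,0,-18]]'

```text
clock: 1.48
eef_pos: [0.4824, 0.2215, 0.2992]
tool_rot: [0.369, 0.929, -0.0, -0.001]
ft_force: [0.5, 0.5, 0.6]
grip_width: 0.0854
```

```bash
python3 - <<'E'
from h import *
p,Rt,o=cur(); print(o['joint_pos'],p,Rt.as_matrix()[:,0],o['clock'])
snap('wrist','w1')
E
```

```text
[ 4.30108797e-01  2.89014862e-01  2.01007716e-01  1.48375669e+00
  5.35520908e-04 -3.85161969e-01] [0.48239776 0.22147008 0.29920815] [-0.72791063  0.68567148  0.00085979] 1.4833
```

View pics/w1.png

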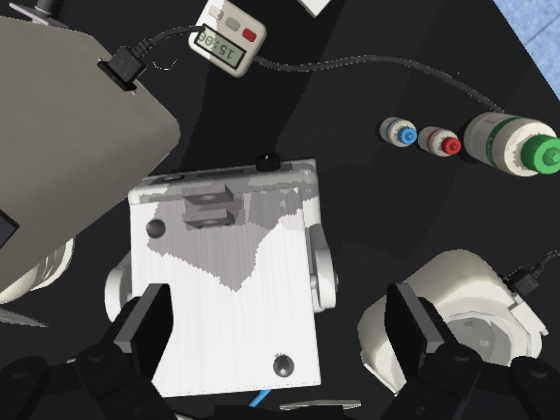

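```bash
cat >> h.py <<'E'
def plane(P,th=.002,it=600):
    best=None;rng=np.random.default_rng(0)
    for _ in range(it):
        s=P[rng.choice(len(P),3,False)]; n=np.cross(s[1]-s[0],s[2]-s[0]); n/=np.linalg.norm(n)+1e-12
        k=(np.abs((P-s[0])@n)<th)
        if best is None or k.sum()>best.sum(): best=k
    Q=P[best]; ce=Q.mean(0); n=np.linalg.svd(Q-ce,full_matrices=False)[2][2]; n*=np.sign(n[2])
    return ce,n,best
def ortho(img,cal,o,ex,ey,w,h,s):
    """image on plane: pixel (c,r)-> o+ex*(c*s)+ey*(r*s)"""
    c,r=np.meshgrid(np.arange(w),np.arange(h))
    P=o+ex*(c*s)[...,None]+ey*(r*s)[...,None]
    uv=proj(P,cal).astype(np.float32)
    return cv2.remap(img,uv[...,0],uv[...,1],cv2.INTER_LINEAR)
E
python3 - <<'E'
from h import *
i,d,c=load('w1'); W=cloud(d,c)
P=W[200:390,130:320].reshape(-1,3); P=P[np.isfinite(P[:,0])]
P=P[(P[:,2]>.07)&(P[:,2]<.22)]
ce,n,k=plane(P); print(k.sum(),len(P),ce,n,np.degrees(np.arccos(n[2])),np.degrees(np.arctan2(-n[1],-n[0])), np.std((P[k]-ce)@n))
yaw=np.arctan2(-n[1],-n[0]); xb=np.array([np.cos(yaw),np.sin(yaw),0]); xb-=n*(xb@n); xb/=np.linalg.norm(xb); yb=np.cross(n,xb)
# ortho: image up = xb, left = yb
o=ce+xb*.13+yb*.13
im=ortho(i,c,o,-yb,-xb,520,520,.0005)
cv2.imwrite('pics/orth.png',cv2.cvtColor(im,cv2.COLOR_RGB2BGR))
np.savez('bed.npz',ce=ce,n=n,xb=xb,yb=yb,o=o)
# height-above-plane map
q=(W-ce); hh=q@n
m=(np.abs(q@xb)<.13)&(np.abs(q@yb)<.11)&(hh>.008)&(hh<.06)
X=np.stack([q[m]@xb,q[m]@yb,hh[m]],1)
lab=X
for nm,sel in [('all',np.ones(len(X),bool))]:
    pass
# cluster by grid
g=np.zeros((260,220),np.uint8); 
for a,b,_ in X: g[int((a+.13)*1000),int((b+.11)*1000)]=255
g=cv2.dilate(g,np.ones((5,5)))
nl,L=cv2.connectedComponents(g)
ids=np.array([L[int((a+.13)*1000),int((b+.11)*1000)] for a,b,_ in X])
for l in range(1,nl):
    s=X[ids==l]
    if len(s)>10: print(l,len(s),'min',s.min(0).round(4),'max',s.max(0).round(4),'mean',s.mean(0).round(4))
E
```

```text
28966 31082 [0.57582421 0.25965577 0.13728946] [-0.29831529 -0.39272761  0.86992701] 29.549840746316885 52.77975185794619 0.0007446650389139775
1 928 min [-0.13   -0.11    0.0082] max [-0.0568 -0.0531  0.06  ] mean [-0.1035 -0.0718  0.0396]
2 783 min [-0.0884 -0.0272  0.008 ] max [-0.0808  0.0093  0.0417] mean [-0.0832 -0.008   0.0314]
3 103 min [-0.0675 -0.0679  0.0081] max [-0.0587 -0.0582  0.0193] mean [-0.0628 -0.062   0.0141]
4 716 min [-0.0673 -0.0271  0.0081] max [-0.0587  0.0094  0.0419] mean [-0.0624 -0.0077  0.0322]
5 427 min [-0.02    0.0774  0.008 ] max [0.0062 0.0914 0.0131] mean [-0.0065  0.0843  0.0098]
6 398 min [-0.0199 -0.1085  0.008 ] max [ 0.0068 -0.0938  0.0121] mean [-0.0058 -0.1009  0.0096]
7 134 min [0.0592 0.0367 0.008 ] max [0.0692 0.0465 0.0193] mean [0.0631 0.0417 0.0146]
```

View pics/orth.png

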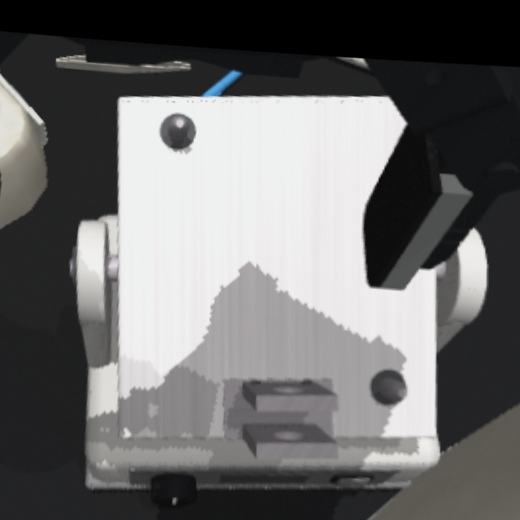

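```bash
python3 - <<'E'
from h import *
b=dict(np.load('bed.npz')); ce,n,xb,yb=[b[k] for k in('ce','n','xb','yb')]
M=ce-.0885*xb-.0085*yb+.026*n
print('M',M,'xb',xb,'yb',yb)
for fn in ['w1','top0','side0']:
    i,d,c=load(fn); W=cloud(d,c).reshape(-1,3)
    t=W[np.abs(W[:,2])<.02]; print(fn,'table',np.median(t[:,2]))
    A=W[(W[:,0]>.5)&(W[:,0]<.65)&(W[:,1]>-.06)&(W[:,1]<.16)&(W[:,2]>.05)&(W[:,2]<.5)]
    for z in [.06,.12,.2,.28,.36,.42]:
        s=A[np.abs(A[:,2]-z)<.02]
        s=s[s[:,1]<.14]
        if len(s)>20: print('  z',z,len(s),np.percentile(s,[1,99],axis=0)[:,:2].round(3).tolist())
# compare deck plane in top cam
i,d,c=load('top0'); W=cloud(d,c).reshape(-1,3); q=W-ce
m=(np.abs(q@xb)<.05)&(np.abs(q@yb)<.06)&(np.abs(q@n)<.01); print('top-vs-wrist deck offset',np.median((q@n)[m]))
s=(q@n>.008)&(q@n<.05)&(np.abs(q@yb+.0085)<.025)&(np.abs(q@xb+.073)<.03); X=np.stack([q[s]@xb,q[s]@yb,q[s]@n],1); print(X.min(0),X.max(0),X.mean(0),len(X))
# bed edge extents
m=(np.abs(q@n)<.003)&(np.abs(q@xb)<.12)&(np.abs(q@yb)<.12); print('top extents x',np.percentile((q@xb)[m],[.5,99.5]),'y',np.percentile((q@yb)[m],[.5,99.5]))
i,d,c=load('w1'); W=cloud(d,c).reshape(-1,3); q=W-ce
m=(np.abs(q@n)<.003)&(np.abs(q@xb)<.12)&(np.abs(q@yb)<.12); print('wr extents x',np.percentile((q@xb)[m],[.5,99.5]),'y',np.percentile((q@yb)[m],[.5,99.5]))
E
```

```text
M [0.52826783 0.18299614 0.11626109] xb [0.52620195 0.69273698 0.49318048] yb [-7.96316205e-01  6.04880568e-01 -2.77555756e-17]
w1 table 0.00012938053739292021
  z 0.06 3017 [[0.502, -0.005], [0.627, 0.138]]
  z 0.12 3991 [[0.533, -0.006], [0.632, 0.132]]
  z 0.2 6102 [[0.533, 0.037], [0.632, 0.131]]
  z 0.28 3246 [[0.533, 0.098], [0.577, 0.13]]
top0 table 0.002283360321219674
  z 0.06 192 [[0.503, -0.016], [0.549, 0.127]]
  z 0.12 144 [[0.536, -0.017], [0.55, 0.129]]
  z 0.2 177 [[0.536, -0.016], [0.551, 0.128]]
  z 0.28 238 [[0.536, -0.017], [0.55, 0.129]]
  z 0.36 277 [[0.536, -0.016], [0.553, 0.125]]
  z 0.42 3191 [[0.538, -0.014], [0.649, 0.123]]
side0 table 0.0009106984019662256
  z 0.06 487 [[0.504, -0.029], [0.647, 0.106]]
  z 0.12 617 [[0.534, -0.025], [0.647, 0.11]]
  z 0.2 688 [[0.534, -0.026], [0.649, 0.107]]
  z 0.28 766 [[0.534, -0.024], [0.648, 0.109]]
  z 0.36 850 [[0.534, -0.022], [0.647, 0.107]]
  z 0.42 1021 [[0.537, -0.017], [0.648, 0.11]]
top-vs-wrist deck offset 0.0007309169051083208
[-0.08592361 -0.02954841  0.00807037] [-0.0563194   0.00646133  0.0462814 ] [-0.07036319 -0.01122111  0.03084792] 145
top extents x [-0.08460652  0.08422818] y [-0.09803659  0.0779143 ]
wr extents x [-0.087842    0.08131053] y [-0.0951501   0.08191619]
```

```bash
python3 - <<'E'
from h import *
i,d,c=snap('side','side1'); 
print(proj(np.array(bot.calibration('wrist')['origin']),c), proj(bot.get_obs()['eef_pos'],c))
cv2.imwrite('pics/s1c.png',cv2.cvtColor(cv2.resize(i[0:230,60:360],None,fx=2.6,fy=2.6,interpolation=cv2.INTER_CUBIC),cv2.COLOR_RGB2BGR))
i,d,c=snap('top','top1'); 
print(proj(np.array(bot.calibration('wrist')['origin']),c), proj(bot.get_obs()['eef_pos'],c))
cv2.imwrite('pics/t1c.png',cv2.cvtColor(cv2.resize(i[140:420,130:330],None,fx=2.1,fy=2.1,interpolation=cv2.INTER_CUBIC),cv2.COLOR_RGB2BGR))
E
```

```text
[216.4919307  101.42629422] [232.29427121 133.06956076]
[218.20733138 234.77432661] [202.02371432 216.37104088]
```

View pics/s1c.png

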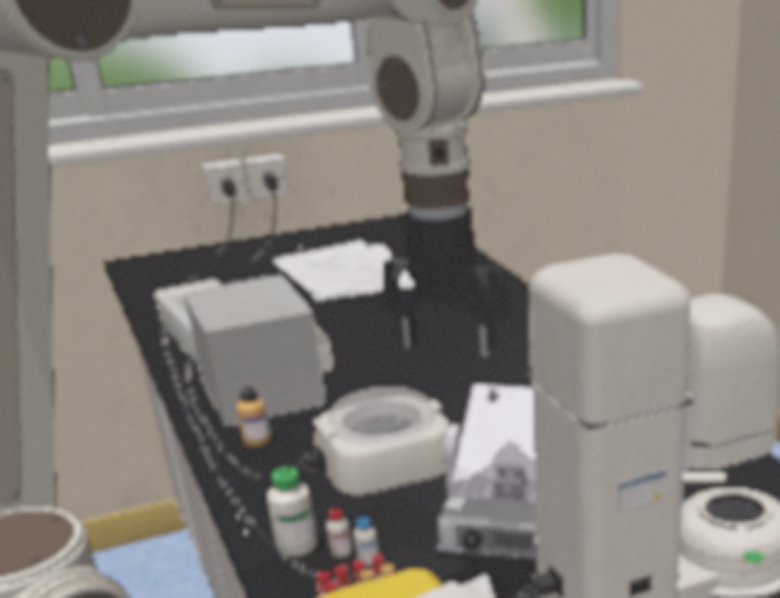

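View pics/t1c.png

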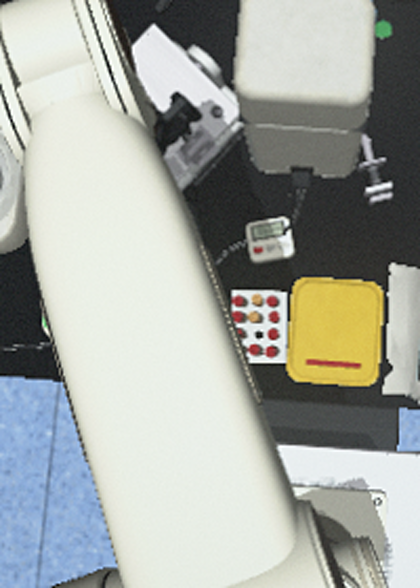

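```bash
python3 - <<'E'
from h import *
p,Rt,o=cur(); x=Rt.as_matrix()[:,0]; yaw=np.arctan2(x[1],x[0]); print(np.degrees(yaw))
R1=mk([0,0,-1],[np.cos(yaw-np.radians(56)),np.sin(yaw-np.radians(56)),0]); p1=np.array([.39,.03,.30])
R2=mk([0,0,-1],[np.cos(np.radians(30)),.5,0]); p2=np.array([.50,-.19,.30])
print(delta(p,Rt,p1,R1)); print(delta(p1,R1,p2,R2))
E
```

```text
136.77122029979327
(array([-0.06400268, -0.2029473 , -0.00049517]), array([-1.96524330e-02, -1.06640533e-02,  5.60000012e+01]))
(array([-0.19951081,  0.14385908,  0.        ]), array([ 0.       ,  0.       , 50.7712203]))
```

>>> jog_arm --jaw '[0,0,0,0,0,0,0,0]' --linear '[[-0.008,-0.025,0],[-0.016,-0.051,0],[-0.024,-0.076,0],[-0.032,-0.101,0],[-0.04,-0.127,0],[-0.048,-0.152,0],[-0.056,-0.178,0],[-0.064,-0.203,0]]' --delta_rot '[[0,0,7],[0,0,14],[0,0,21],[0,0,28],[0,0,35],[0,0,42],[0,0,49],[0,0,56]]'

```text
clock: 2.3
eef_pos: [0.3893, 0.029, 0.2996]
tool_rot: [0.764, 0.646, 0.0, 0.0]
ft_force: [-0.1, -0.1, 0.4]
grip_width: 0.0853
```

>>> jog_arm --jaw '[0,0,0,0,0,0,0,0]' --linear '[[-0.026,0.018,0],[-0.052,0.037,0],[-0.078,0.056,0],[-0.104,0.075,0],[-0.13,0.094,0],[-0.156,0.112,0],[-0.18,0.13,0],[-0.2,0.144,0]]' --delta_rot '[[0,0,7],[0,0,14],[0,0,21],[0,0,28],[0,0,35],[0,0,42],[0,0,47],[0,0,51]]'

```text
clock: 2.97
eef_pos: [0.501, -0.1925, 0.2993]
tool_rot: [0.967, 0.254, 0.0, 0.0]
ft_force: [0.4, 0.6, 0.3]
grip_width: 0.0853
```

```bash
python3 - <<'E'
from h import *
p,Rt,o=cur(); print(o['joint_pos'],o['joint_vel'].round(3),p,Rt.as_matrix()[:,0],o['clock'])
snap('wrist','w2'); p,Rt,o=cur(); print(p,Rt.as_matrix()[:,0])
E
```

```text
[-3.66877933e-01  3.00155069e-01  2.16579817e-01  1.48689351e+00
 -6.04985978e-05  6.89896538e-01] [-0.374  0.426  0.579  0.16   0.009  0.433] [ 0.50096053 -0.19252555  0.29934369] [8.70774058e-01 4.91683347e-01 1.61814606e-04] 2.9667
[ 0.50249023 -0.19583868  0.29866249] [ 8.72954267e-01  4.87801881e-01 -4.16706845e-04]
```

View pics/w2.png

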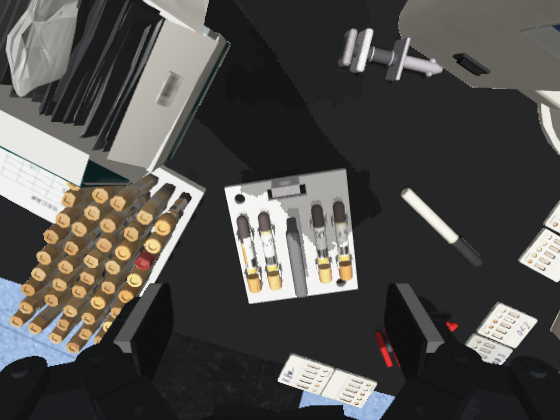

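```bash
python3 - <<'E'
from h import *
i,d,c=snap('wrist','w3'); W=cloud(d,c)
p,Rt,o=cur(); print(p,o['joint_vel'].round(3),o['joint_pos'])
t=W.reshape(-1,3); t=t[np.abs(t[:,2])<.006]; print('table',np.median(t[:,2]))
m=np.zeros(d.shape,bool); m[150:320,210:370]=1
hz=W[...,2]
pl=m&(hz>.005)&(hz<.0125)
P=W[pl][:,:2].astype(np.float32)
r=cv2.minAreaRect(P); print('plate rect',r,len(P),np.median(hz[pl]))
hb=m&(hz>.05)&(hz<.07); B=W[hb]; print('bar',len(B),cv2.minAreaRect(B[:,:2].astype(np.float32)),np.percentile(B[:,2],[5,50,95]),B.mean(0))
lg=m&(hz>.03)&(hz<.046); 
g=W[lg]; print('lug-ish',len(g),cv2.minAreaRect(g[:,:2].astype(np.float32)))
o0=np.array([.69,-.05,.008]); 
im=ortho(i,c,np.array([.69,-.12,.008]),np.array([0,-1,0]),np.array([-1,0,0]),600,540,.0005)
cv2.imwrite('pics/oc.png',cv2.cvtColor(im,cv2.COLOR_RGB2BGR))
im=ortho(i,c,np.array([.63,.02,.02]),np.array([0,-1,0]),np.array([-1,0,0]),500,500,.0003)
cv2.imwrite('pics/op.png',cv2.cvtColor(im,cv2.COLOR_RGB2BGR))
E
```

```text
[ 0.50133256 -0.19355124  0.29854811] [ 0.041 -0.042 -0.052  0.026  0.028 -0.028] [-3.68132949e-01  3.02007769e-01  2.17089800e-01  1.48586906e+00
 -5.82461905e-04  6.88116524e-01]
table 0.0002417892958036516
plate rect ((0.565501868724823, -0.2727690637111664), (0.1408931016921997, 0.15653131902217865), 38.54404830932617) 8264 0.0081999129436299
bar 866 ((0.5698081254959106, -0.27812275290489197), (0.014133094809949398, 0.07884440571069717), 38.602569580078125) [0.05616799 0.05956927 0.06107542] [ 0.56813468 -0.27581769  0.05917214]
lug-ish 364 ((0.5317666530609131, -0.23095375299453735), (0.02977687492966652, 0.04950551688671112), 36.945701599121094)
```

View pics/oc.png

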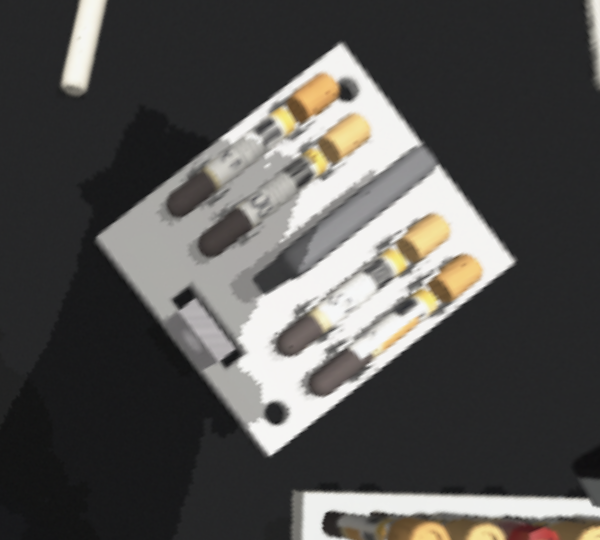

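View pics/op.png

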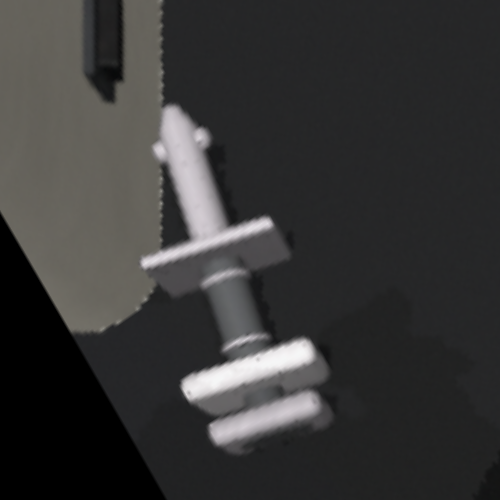

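```bash
cat >> h.py <<'E'
B_=np.radians(20)
yawc=np.radians(-51.44); XC=np.array([np.cos(yawc),np.sin(yawc),0]); YC=np.array([-XC[1],XC[0],0])
H=np.array([.5698,-.2781,.051])
def bed():
    b=np.load('bed.npz'); ce,n,xb,yb=[b[k] for k in('ce','n','xb','yb')]
    return ce-.0885*xb-.0085*yb+.026*n,xb,yb,n
def show(p0,R0,p1,R1,nrow=8):
    l,r=delta(p0,R0,p1,R1); print('lin',l.round(4),'rot',r.round(2),'rows need',np.linalg.norm(l)/.0417,np.linalg.norm(r)/7.16)
E
python3 - <<'E'
from h import *
p,Rt,o=cur()
zt=-(np.cos(B_)*np.array([0,0,1])+np.sin(B_)*XC); R1=mk(zt,YC)
pg=H-zt*.001
show(p,Rt,pg-zt*.06,R1); show(p,Rt,pg-zt*.02,R1)
print(delta(pg-zt*.06,R1,pg,R1))
E
```

```text
lin [0.0214 0.1278 0.1903] rot [19.98 -1.56 -8.99] rows need 5.52065749379764 3.0674333779258167
lin [0.0192 0.1143 0.2278] rot [19.98 -1.56 -8.99] rows need 6.130376261566498 3.0674333779258167
(array([ 1.41177249e-17, -1.33316886e-18,  6.00000000e-02]), array([0., 0., 0.]))
```

>>> jog_arm --jaw '[0,0,0,0,0,0,0,0]' --linear '[[0.0035,0.0213,0.0317],[0.007,0.0426,0.0634],[0.0107,0.0639,0.0951],[0.0143,0.0852,0.1269],[0.0178,0.1065,0.1586],[0.0214,0.1278,0.1903],[0.0214,0.1278,0.1903],[0.0214,0.1278,0.1903]]' --delta_rot '[[4,-0.3,-1.8],[8,-0.6,-3.6],[12,-0.9,-5.4],[16,-1.2,-7.2],[20,-1.6,-9],[20,-1.6,-9],[20,-1.6,-9],[20,-1.6,-9]]'

```text
clock: 3.73
eef_pos: [0.5803, -0.29, 0.103]
tool_rot: [0.928, 0.327, -0.061, -0.168]
ft_force: [0.3, 1.5, 1.9]
grip_width: 0.0854
```

```bash
python3 - <<'E'
from h import *
i,d,c=snap('wrist','w4')
p,Rt,o=cur(); print(p,o['joint_vel'].round(3),o['joint_pos'])
zt=-(np.cos(B_)*np.array([0,0,1])+np.sin(B_)*XC); R1=mk(zt,YC); pg=H-zt*.001
show(p,Rt,pg,R1)
W=cloud(d,c); hz=W[...,2]
near=np.hypot(W[...,0]-H[0],W[...,1]-H[1])<.05
B=W[near&(hz>.055)&(hz<.063)]; print(len(B),cv2.minAreaRect(B[:,:2].astype(np.float32)),np.median(B[:,2]))
E
```

```text
[ 0.58161018 -0.29020026  0.10785018] [ 0.006 -0.115  0.025  0.009 -0.001 -0.001] [-0.51826252  0.91014083  0.70753352  1.69963046  0.12606363  0.35358664]
lin [-0.0015  0.0039  0.0582] rot [-0.27  0.16  0.25] rows need 1.3984103448236869 0.05594517568031188
4153 ((0.5701500773429871, -0.2788126468658447), (0.01399137917906046, 0.07844763249158859), 38.35172653198242) 0.059559716766532794
```

View pics/w4.png

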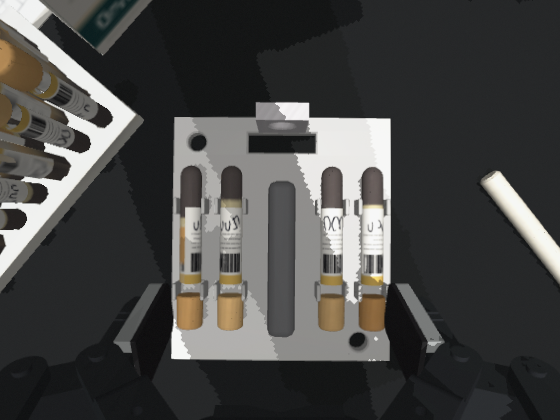

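>>> jog_arm --jaw '[0,0,0,0,0,0.6,1,1]' --linear '[[-0.0005,0.0015,0.015],[-0.0008,0.003,0.03],[-0.001,0.0045,0.045],[-0.001,0.0045,0.058],[-0.001,0.0045,0.058],[-0.001,0.0045,0.058],[-0.001,0.0045,0.058],[-0.001,0.0045,0.058]]' --delta_rot '[[0,0,0],[0,0,0],[0,0,0],[0,0,0],[0,0,0],[0,0,0],[0,0,0],[0,0,0]]'

```text
clock: 4.45
eef_pos: [0.5729, -0.2806, 0.0566]
tool_rot: [0.929, 0.327, -0.056, -0.162]
ft_force: [-0.3, 0.0, 0.1]
grip_width: 0.0514
```

>>> jog_arm --jaw '[1,1,1,1,1,1,1,1]' --linear '[[0,0,0],[0,0,0],[0,0,0],[0,0,0],[0,0,0],[0,0,0],[0,0,0],[0,0,0]]' --delta_rot '[[0,0,0],[0,0,0],[0,0,0],[0,0,0],[0,0,0],[0,0,0],[0,0,0],[0,0,0]]'

```text
clock: 5.12
eef_pos: [0.5721, -0.2806, 0.0538]
tool_rot: [0.929, 0.327, -0.057, -0.164]
ft_force: [1.3, -0.6, 4.9]
grip_width: 0.0127
```

```bash
python3 - <<'E'
from h import *
i,d,c=snap('wrist','w5')
p,Rt,o=cur(); print(p,o['grip_width'],o['ft_force'],o['joint_pos'])
W=cloud(d,c); hz=W[...,2]
near=np.hypot(W[...,0]-H[0],W[...,1]-H[1])<.1
Q=W[near&(hz>.005)&(hz<.012)]; print('plate',cv2.minAreaRect(Q[:,:2].astype(np.float32)),np.median(Q[:,2]))
Hn=H.copy(); print('handle in tool',Rt.inv().apply(Hn-p))
Rel=(Rt.inv()*R.from_matrix(np.stack([XC,YC,[0,0,1]],1))).as_matrix(); print(Rel.round(4))
E
```

```text
[ 0.57207787 -0.28060023  0.05384771] 0.012815847109573944 [ 2.14252382 -0.99628738  4.77479212] [-0.51337136  0.90659518  0.55969364  1.54875083  0.12784521  0.3598576 ]
plate ((0.5639957785606384, -0.27384379506111145), (0.14093083143234253, 0.15609799325466156), 38.87041473388672) 0.008012115338300763
handle in tool [-0.00021299 -0.00220122  0.00382865]
[[-3.500e-03  1.000e+00  7.000e-04]
 [ 9.400e-01  3.500e-03 -3.413e-01]
 [-3.413e-01 -5.000e-04 -9.400e-01]]
```

View pics/w5.png

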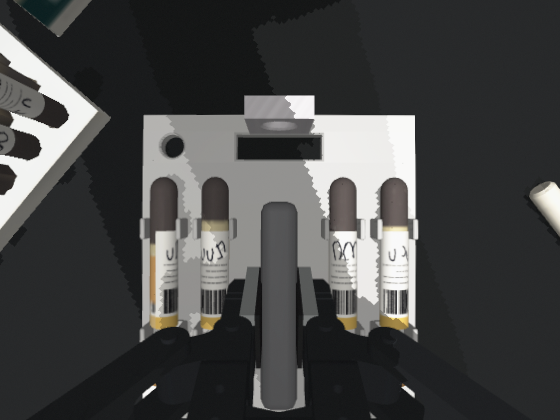

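```bash
cat > fk.py <<'E'
import numpy as np
from scipy.spatial.transform import Rotation as R
from scipy.optimize import least_squares
S=[([1.19601770,.241396809,.00371217125,1.33518446,-4.98e-6,1.57078346],[.18281618,.46473859,.24741639]),
([.601796097,.22121734,.0789679655,1.42899718,1.03e-4,.0956359501],[.40937758,.28118688,.28650922]),
([.430108797,.289014862,.201007716,1.48375669,5.355e-4,-.385161969],[.48239776,.22147008,.29920815]),
([-.366877933,.300155069,.216579817,1.48689351,-6e-5,.689896538],[.50096053,-.19252555,.29934369]),
([-.51826252,.91014083,.70753352,1.69963046,.12606363,.35358664],[.58161018,-.29020026,.10785018]),
([-.51337136,.90659518,.55969364,1.54875083,.12784521,.3598576],[.57207787,-.28060023,.05384771])]
def fk(q,P,full=False):
    h,a,L2,L3,e,d,s5=P
    s5=np.sign(s5)
    R1=R.from_euler('z',q[0]); p=R1.apply([a,0,h]); Rr=R1*R.from_euler('y',q[1]); p2=p+Rr.apply([0,0,L2])
    Rr=Rr*R.from_euler('y',-q[2]); p3=p2+Rr.apply([L3,0,e]); Rr=Rr*R.from_euler('y',q[3]); Rr=Rr*R.from_euler('z',s5*q[4]); p4=p3+Rr.apply([d,0,0])
    # tool: z=local x ; q6 about it
    Rt=Rr*R.from_matrix(np.array([[0,0,1],[0,1,0],[-1,0,0]]).T if False else np.stack([[0,0,1],[0,-1,0],[1,0,0]],1))  # tool x=local z, y=-local y, z=local x
    Rt=Rt*R.from_euler('z',q[5]-np.pi/2+np.pi)
    return (p4,Rt,[p,p2,p3]) if full else (p4,Rt)
def fit():
    best=None
    for s5 in (1,-1):
        f=lambda x: np.concatenate([fk(q,[*x,s5])[0]-p for q,p in S])
        r=least_squares(f,[.3,0,.4,.4,0,.3])
        if best is None or r.cost<best[1].cost: best=(s5,r)
    return [*best[1].x,best[0]],best[1]
if __name__=='__main__':
    P,r=fit(); print(np.round(P,4),np.abs(r.fun).max())
    print(fk(S[0][0],P)[1].as_matrix().round(3)); print(fk(S[5][0],P)[1].as_quat().round(3),fk(S[4][0],P)[1].as_quat().round(3), fk(S[2][0],P)[1].as_quat().round(3))
    np.save('fk.npy',P)
E
python3 fk.py
```

```text
[ 0.2213 -0.0212  0.4602  0.4233 -0.012   0.3138  1.    ] 0.0052554634382346865
[[-0.366 -0.931 -0.001]
 [-0.931  0.366 -0.002]
 [ 0.002 -0.    -1.   ]]
[ 0.327 -0.929 -0.164  0.057] [ 0.327 -0.928 -0.166  0.059] [ 0.929 -0.369 -0.001  0.   ]
```

```bash
sed -i 's/-np.pi\/2+np.pi)/-np.pi\/2)/; s/h,a,L2,L3,e,d,s5=P/h,a,L2,L3,e,d,w,o5,s5=P/; s/Rr.apply(\[L3,0,e\])/Rr.apply([L3,w,e])/; s/\[.3,0,.4,.4,0,.3\]/[.3,0,.4,.4,0,.3,0,0]/; s/p4=p3+Rr.apply(\[d,0,0\])/p4=p3+Rr.apply([d,0,o5])/' fk.py; python3 fk.py
```

```text
[ 2.052e-01 -2.580e-02  4.418e-01  3.904e-01 -4.000e-03  2.909e-01
 -2.000e-04  4.160e-02  1.000e+00] 0.0016914423781967947
[[ 0.366  0.931 -0.001]
 [ 0.931 -0.366 -0.002]
 [-0.002  0.    -1.   ]]
[ 0.929  0.327 -0.057 -0.164] [ 0.928  0.327 -0.059 -0.166] [ 0.369  0.929 -0.    -0.001]
```

```bash
cat >> fk.py <<'E'
LO=np.array([-2.72,-1.05,-1.09,-1.99,-1.42,-3.14]);HI=np.array([2.72,1.87,1.28,2.15,1.44,3.14])
def ik(p,Rt,q0,P):
    f=lambda q: np.concatenate([(fk(q,P)[0]-p)*10,(fk(q,P)[1].inv()*Rt).as_rotvec()])
    r=least_squares(f,np.clip(q0,LO+1e-3,HI-1e-3),bounds=(LO,HI)); return r.x,np.abs(r.fun).max()
E
python3 - <<'E'
from h import *
import fk
P=np.load('fk.npy') if 0 else fk.fit()[0]
p,Rt,o=cur(); q=o['joint_pos']
M,xb,yb,n=bed(); Z=np.array([0,0,1])
def rep(nm,p,Rq,q0):
    s,e=fk.ik(np.array(p),Rq,q0,P); _,_,L=fk.fk(s,P,True); print(nm,s.round(2),'err',round(e,4),'elbow',L[1].round(2),'wrist',L[2].round(2)); return s
Hs=M+.095*xb+.025*n
b=B_; zt=-(np.cos(b)*n+np.sin(b)*xb); Rp=mk(zt,yb)
rep('lift',p+[0,0,.3],Rt,q)
s=rep('transit',[.36,-.15,.38],mk([0,0,-1],YC),q)
s=rep('transit2',[.38,.05,.36],mk([0,0,-1],[-.5,.87,0]),s)
s=rep('hover',Hs+.06*n-zt*.001,Rp,s); s=rep('place',Hs-zt*.001,Rp,s)
# pin insertion for roll phi
for phi in [0,15,25,35]:
    f=np.radians(phi); back=n*np.cos(f)+yb*np.sin(f); Rq=mk(-back,xb)
    hd=M-.047*xb; rep(f'pin{phi}',hd+back*.025,Rq,np.array([.3,.3,.3,1.0,0,1.]))
rep('pinpick',[.52,-.06,.045],mk([0,0,-1],[.95,.3,0]),np.array([-.1,.6,.3,1.5,0,.5]))
E
```

```text
lift [-0.52  0.8   1.15  2.15  0.13  0.37] err 0.085 elbow [ 0.25 -0.14  0.51] wrist [ 0.57 -0.33  0.64]
transit [-0.39 -0.04  0.04  1.64  0.    0.5 ] err 0.0 elbow [-0.04  0.02  0.65] wrist [ 0.32 -0.13  0.67]
transit2 [ 0.13 -0.05 -0.03  1.59 -0.   -0.39] err 0.0 elbow [-0.05 -0.01  0.65] wrist [0.34 0.04 0.65]
hover [ 0.33  0.37  0.13  1.19  0.09 -0.59] err 0.0 elbow [0.13 0.04 0.62] wrist [0.48 0.16 0.52]
place [ 0.35  0.46  0.12  1.09  0.09 -0.56] err 0.0 elbow [0.16 0.06 0.6 ] wrist [0.5  0.19 0.47]
pin0 [ 0.06  0.28 -0.5   0.44  0.38  0.78] err 0.0 elbow [0.1  0.01 0.63] wrist [0.37 0.02 0.35]
pin15 [ 0.23  0.22 -0.64  0.14  0.11  0.98] err 0.0 elbow [0.07 0.02 0.64] wrist [0.31 0.07 0.34]
pin25 [ 0.36  0.23 -0.71 -0.03 -0.12  1.09] err 0.0 elbow [0.07 0.03 0.64] wrist [0.28 0.11 0.32]
pin35 [ 0.51  0.28 -0.76 -0.17 -0.37  1.19] err 0.0 elbow [0.08 0.05 0.63] wrist [0.25 0.14 0.29]
pinpick [-0.11  0.5  -0.2   0.86 -0.    1.15] err 0.0 elbow [ 0.19 -0.02  0.59] wrist [ 0.48 -0.06  0.34]
```

```bash
python3 - <<'E'
from h import *
p,Rt,o=cur()
for fn in ['top0','side0']:
    i,d,c=load(fn); W=cloud(d,c).reshape(-1,3); W=W[np.isfinite(W[:,0])]
    for nm,(a,b,e,f) in dict(box=(.2,.43,-.27,-.05),rack=(.3,.47,-.45,-.26),front=(.2,.5,-.05,.2),pinreg=(.4,.53,-.1,0)).items():
        s=W[(W[:,0]>a)&(W[:,0]<b)&(W[:,1]>e)&(W[:,1]<f)&(W[:,2]<.5)]; print(fn,nm,np.percentile(s[:,2],[50,99,99.8]).round(3), s[s[:,2]>.05][:,0].max() if (s[:,2]>.05).any() else None)
show(p,Rt,p+[0,0,.14],Rt)
E
```

```text
top0 box [0.117 0.245 0.247] 0.4016073032837502
top0 rack [0.062 0.113 0.115] 0.4377601175408315
top0 front [0.004 0.14  0.141] 0.4994553446722093
top0 pinreg [0.002 0.042 0.045] None
side0 box [0.137 0.243 0.245] 0.3973417718763697
side0 rack [0.084 0.11  0.11 ] 0.43843006894759895
side0 front [-0.     0.137  0.138] 0.4998722690726343
side0 pinreg [0.002 0.042 0.043] None
lin [ 1.000e-04 -4.780e-02 -1.316e-01] rot [0. 0. 0.] rows need 3.357314148681056 0.0
```

Gripped. Lift straight up 140 mm.

>>> jog_arm --jaw '[1,1,1,1,1,1,1,1]' --linear '[[0,-0.004,-0.011],[0,-0.012,-0.033],[0,-0.02,-0.055],[0,-0.028,-0.077],[0,-0.036,-0.099],[0,-0.044,-0.121],[0,-0.048,-0.132],[0,-0.048,-0.132]]' --delta_rot '[[0,0,0],[0,0,0],[0,0,0],[0,0,0],[0,0,0],[0,0,0],[0,0,0],[0,0,0]]'

```text
clock: 5.83
eef_pos: [0.5723, -0.2809, 0.1965]
tool_rot: [0.929, 0.327, -0.057, -0.162]
ft_force: [0.0, -0.8, -2.9]
grip_width: 0.0125
```

```bash
cat > inhand.py <<'E'
from h import *
import sys
def inhand(fn):
    """plate pose in tool frame"""
    i,d,c=load(fn); Rc=R.from_quat(c['orientation']); 
    # tool frame from fixed cam mount
    Rct=R.from_matrix(np.array([[1,6e-4,2e-4],[-6e-4,.9442,.3295],[0,-.3295,.9442]]).T).inv() # cam->tool
    ctl=dict(c); ctl['origin']=[-.00145,-.0867,-.1256]; ctl['orientation']=R.from_matrix(np.array([[1,6e-4,2e-4],[-6e-4,.9442,.3295],[0,-.3295,.9442]])).as_quat()
    T=cloud(d,ctl); return i,T,ctl
E
python3 - <<'E'
from inhand import *
snap('wrist','w6'); p,Rt,o=cur(); print(p,o['grip_width'],o['ft_force'],o['joint_vel'].round(2))
def ana(fn):
    i,T,c=inhand(fn)
    P=T[100:330,130:430].reshape(-1,3); P=P[np.isfinite(P[:,0])]
    nn=np.array([0,-np.sin(B_),-np.cos(B_)])
    off=P@nn; P=P[(off>-.075)&(off<-.03)] 
    k0=np.abs((P@nn)-np.median(P@nn))<.012
    ce,n,k=plane(P,.0012); n*=np.sign(n@nn)
    print(fn,'plane n',n.round(4),'offset',(ce@n).round(4),'angle to nominal',np.degrees(np.arccos(n@nn)),'pitch',np.degrees(np.arctan2(-n[1],-n[2])),k.sum(),len(P))
    xc=np.array([0,1,0])-n*n[1]; xc/=np.linalg.norm(xc); yc=np.cross(n,xc)
    allT=T.reshape(-1,3); m=(np.abs((allT-ce)@n)<.0025)&(np.linalg.norm(allT,axis=1)<.15)
    Q=allT[m]; uv=np.stack([Q@xc,Q@yc],1).astype(np.float32)
    r=cv2.minAreaRect(uv); print('  rect (along xc,yc)',r)
    return ce,n,xc,yc
ana('w5'); ana('w6')
E
```

```text
[ 0.57193242 -0.28071718  0.19435068] 0.013029012710539198 [-0.11038702  0.60093443 -3.90350523] [-0.    0.03 -0.06 -0.03 -0.    0.  ]
w5 plane n [ 7.000e-04 -3.409e-01 -9.401e-01] offset -0.0453 angle to nominal 0.07664114351012426 pitch 19.934033204905035 25942 50005
  rect (along xc,yc) ((-0.01171170175075531, -0.0019124895334243774), (0.27650949358940125, 0.16267266869544983), 86.67675018310547)
w6 plane n [-5.00e-04 -3.44e-01 -9.39e-01] offset -0.0452 angle to nominal 0.12669604717264818 pitch 20.12334414417467 26060 38864
  rect (along xc,yc) ((-0.011021696031093597, -0.0013284832239151), (0.15693750977516174, 0.14078198373317719), 0.05863650515675545)
```

View pics/w6.png

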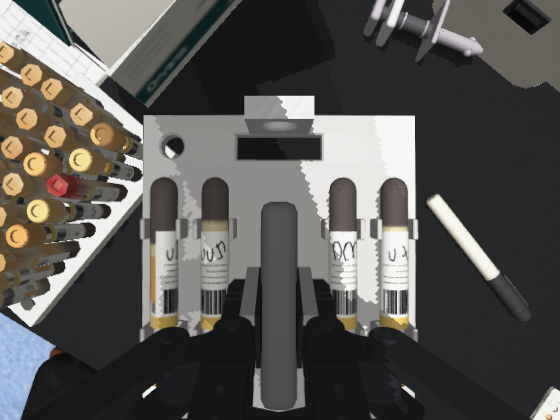

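```bash
cat >> h.py <<'E'
def place(t,dx=0,dy=0,ht=(-.0040,-.0013,-.0022),nt=(-.0005,-.344,-.939)):
    M,xb,yb,n=bed(); nt=np.array(nt)/np.linalg.norm(nt); xc=np.array([0,1,0])-nt*nt[1]; xc/=np.linalg.norm(xc); yc=np.cross(nt,xc)
    RT=R.from_matrix(np.stack([xb,yb,n],1)@np.stack([xc,yc,nt],1).T)
    h=xc*ht[0]+yc*ht[1]+nt*ht[2]; Hs=M+.095*xb+.025*n
    return Hs+t*n+dx*xb+dy*yb-RT.apply(h),RT
E
python3 - <<'E'
from h import *
p,Rt,o=cur()
pD,RT=place(.06,.03); print('D',pD)
rv=(Rt.inv()*RT).as_rotvec(); print(np.degrees(rv),np.degrees(np.linalg.norm(rv)))
wp=[(p,Rt)]
for q,f in [([.42,-.18,.39],.45),([.38,.06,.39],.85),([.41,.24,.36],1.0),(pD,1.0)]:
    wp.append((np.array(q),Rt*R.from_rotvec(rv*f)))
for a,b in zip(wp[:-1],wp[1:]): show(*a,*b)
import fk
P=fk.fit()[0]; q0=o['joint_pos']
for a in wp[1:]:
    q0,e=fk.ik(*a,q0,P); print(q0.round(2),round(e,4))
E
```

```text
D [0.56909958 0.23889971 0.25573901]
[ -20.78583234   -9.62218369 -104.41223119] 106.89504790550136
lin [-0.0553 -0.23   -0.1247] rot [ -9.35  -4.33 -46.99] rows need 6.412618334554744 6.718264184004972
lin [ 0.2343 -0.0548  0.0361] rot [ -8.31  -3.85 -41.76] rows need 5.834784201724911 5.971790385782201
lin [0.1226 0.1287 0.0509] rot [ -3.12  -1.44 -15.66] rows need 4.434830217963293 2.2394213946683235
lin [-0.1273  0.077   0.1185] rot [0. 0. 0.] rows need 4.561668063866599 0.0
[-0.45  0.23  0.36  1.86  0.07 -0.38] 0.0
[ 0.08 -0.08  0.01  1.61  0.11 -0.57] 0.0
[ 0.49  0.06  0.05  1.42  0.07 -0.43] 0.0
[ 0.36  0.41  0.24  1.25  0.09 -0.56] 0.0
```

>>> jog_arm --jaw '[1,1,1,1,1,1,1,1]' --linear '[[-0.0069,-0.0288,-0.0156],[-0.0138,-0.0575,-0.0312],[-0.0207,-0.0863,-0.0468],[-0.0277,-0.115,-0.0624],[-0.0346,-0.1438,-0.0779],[-0.0415,-0.1725,-0.0935],[-0.0484,-0.2013,-0.1091],[-0.0553,-0.23,-0.1247]]' --delta_rot '[[-1.17,-0.54,-5.87],[-2.34,-1.08,-11.75],[-3.51,-1.62,-17.62],[-4.68,-2.17,-23.5],[-5.84,-2.71,-29.37],[-7.01,-3.25,-35.24],[-8.18,-3.79,-41.1],[-9.35,-4.33,-47]]'

```text
clock: 6.55
eef_pos: [0.4182, -0.1788, 0.3886]
tool_rot: [0.727, 0.681, 0.004, -0.089]
ft_force: [-0.0, 0.5, -3.2]
grip_width: 0.0128
```

>>> jog_arm --jaw '[1,1,1,1,1,1,1,1]' --linear '[[0.0293,-0.0069,0.0045],[0.0586,-0.0137,0.009],[0.0879,-0.0206,0.0135],[0.1172,-0.0274,0.018],[0.1464,-0.0343,0.0226],[0.1757,-0.0411,0.0271],[0.205,-0.048,0.0316],[0.2343,-0.0548,0.0361]]' --delta_rot '[[-1.04,-0.48,-5.22],[-2.08,-0.96,-10.44],[-3.12,-1.44,-15.66],[-4.16,-1.93,-20.88],[-5.19,-2.41,-26.1],[-6.23,-2.89,-31.32],[-7.27,-3.37,-36.54],[-8.31,-3.85,-41.76]]'

```text
clock: 7.22
eef_pos: [0.3782, 0.0613, 0.3878]
tool_rot: [0.442, 0.895, 0.058, -0.007]
ft_force: [0.9, -0.0, -3.3]
grip_width: 0.0129
```

```bash
python3 - <<'E'
from h import *
p,Rt,o=cur(); print(p,o['joint_pos'].round(3),o['grip_width'],o['joint_vel'].round(2))
pD,RT=place(.06,.03)
show(p,Rt,np.array([.41,.24,.36]),RT); show(np.array([.38,.06,.39]),Rt,np.array([.41,.24,.36]),RT)
E
```

```text
[0.3781805  0.0612716  0.38781396] [ 0.08  -0.052  0.03   1.606  0.108 -0.571] 0.012916462163547778 [ 0.95 -0.29 -0.29 -0.35 -0.   -0.11]
lin [0.12   0.1302 0.0486] rot [ -3.3   -1.71 -15.47] rows need 4.404247530379113 2.222008957806887
lin [0.122  0.1294 0.0509] rot [ -3.3   -1.71 -15.47] rows need 4.434830217963292 2.222008957806887
```

>>> jog_arm --jaw '[1,1,1,1,1,1,1,1]' --linear '[[0.0175,0.0186,0.007],[0.035,0.0372,0.0142],[0.0523,0.0557,0.0213],[0.0698,0.0743,0.0284],[0.0872,0.0929,0.0355],[0.1046,0.1114,0.0426],[0.122,0.13,0.05],[0.122,0.13,0.05]]' --delta_rot '[[-0.5,-0.2,-2.2],[-1,-0.5,-4.4],[-1.4,-0.7,-6.6],[-1.9,-1,-8.8],[-2.4,-1.2,-11],[-2.9,-1.5,-13.3],[-3.3,-1.7,-15.5],[-3.3,-1.7,-15.5]]'

```text
clock: 7.88
eef_pos: [0.4099, 0.2433, 0.3571]
tool_rot: [0.317, 0.945, 0.077, 0.025]
ft_force: [-0.9, -0.5, -4.3]
grip_width: 0.0132
```

```bash
python3 - <<'E'
from h import *
p,Rt,o=cur(); print(p,o['joint_pos'].round(3),o['grip_width'],o['joint_vel'].round(2))
pD,RT=place(.06,.03)
show(p,Rt,pD,RT)
E
```

```text
[0.40990102 0.24331335 0.35709766] [ 0.495  0.057  0.054  1.421  0.068 -0.423] 0.01321416231554985 [-0.05 -0.03 -0.01  0.07 -0.05 -0.01]
lin [-0.1297  0.0749  0.1148] rot [-0.13 -0.11  0.11] rows need 4.527056947476786 0.02790372949732547
```

>>> jog_arm --jaw '[1,1,1,1,1,1,1,1]' --linear '[[-0.0216,0.0125,0.019],[-0.0432,0.025,0.038],[-0.0648,0.0375,0.0574],[-0.0865,0.05,0.0765],[-0.108,0.0625,0.0957],[-0.1297,0.075,0.1148],[-0.1297,0.075,0.1148],[-0.1297,0.075,0.1148]]' --delta_rot '[[0,0,0],[0,0,0],[0,0,0],[0,0,0],[0,0,0],[0,0,0],[0,0,0],[0,0,0]]'

```text
clock: 8.55
eef_pos: [0.5696, 0.2336, 0.2555]
tool_rot: [0.321, 0.944, 0.075, 0.024]
ft_force: [-0.5, 0.1, -4.2]
grip_width: 0.013
```

```bash
python3 - <<'E'
from h import *
snap('wrist','w7')
p,Rt,o=cur(); print(p,o['joint_pos'].round(3),o['ft_force'],o['joint_vel'].round(2))
pD,RT=place(.06,.03)
show(p,Rt,pD,RT)
E
```

```text
[0.56953871 0.23411569 0.25753511] [ 0.35   0.365  0.189  1.259  0.087 -0.561] [-0.32698034  0.20396765 -4.26147245] [ 0.01 -0.05  0.02  0.    0.    0.  ]
lin [0.0033 0.0032 0.0023] rot [-0.2  -0.04 -0.27] rows need 0.12299540924861874 0.047209821884943666
```

View pics/w7.png

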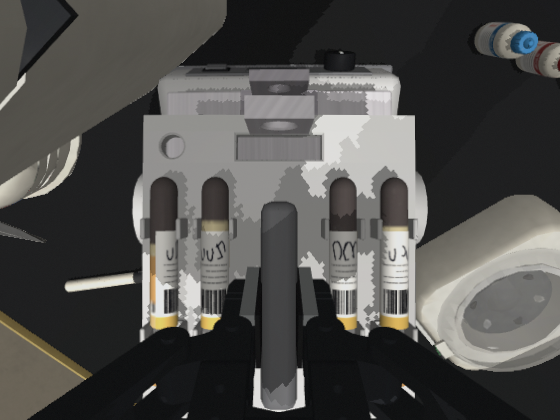

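```bash
python3 - <<'E'
from h import *
i,d,c=load('w7'); W=cloud(d,c); M,xb,yb,n=bed()
Q=np.stack([(W-M)@xb,(W-M)@yb,(W-M)@n],-1)
def st(nm,u0,u1,v0,v1,cond):
    q=Q[v0:v1,u0:u1].reshape(-1,3); q=q[np.isfinite(q[:,0])]; q=q[cond(q)]
    print(nm,len(q),np.percentile(q,[1,50,99],axis=0).round(4).tolist())
st('cheek top',240,320,65,100,lambda q:(q[:,2]>.005)&(q[:,2]<.02)&(q[:,0]<.012)&(q[:,0]>-.01))
st('lug',240,330,90,135,lambda q:(q[:,2]>.06))
# plate
q=Q[110:330,140:420].reshape(-1,3); q=q[np.isfinite(q[:,0])]; q=q[(q[:,2]>.03)&(q[:,2]<.06)]
ce,nn,k=plane(q,.0012); print('plate n in bed',nn,'height of top at c',ce,k.sum())
P=Q.reshape(-1,3); P=P[np.isfinite(P[:,0])]; k=np.abs((P-ce)@nn)<.0025; k&=np.abs(P[:,1])<.1; k&=(P[:,0]<.25)&(P[:,0]>-.01)
r=cv2.minAreaRect(P[k][:,:2].astype(np.float32)); print('plate rect',r)
# deck visible?
E
```

```text
cheek top 995 [[-0.0003, -0.0182, 0.0057], [0.0046, -0.0002, 0.0136], [0.0072, 0.0177, 0.0153]]
lug 2082 [[0.0361, -0.0154, 0.0609], [0.0424, -0.0007, 0.0766], [0.0465, 0.0141, 0.0782]]
plate n in bed [0.00758172 0.00217532 0.99996889] height of top at c [0.07685385 0.00017718 0.04444507] 25868
plate rect ((0.09119144082069397, -0.015243619680404663), (0.1692122370004654, 0.20201578736305237), 89.86692810058594)
```

```bash
python3 - <<'E'
from inhand import *
for fn in ['w6','w7']:
    i,T,c=inhand(fn)
    nt=np.array([-.0005,-.344,-.939]);nt/=np.linalg.norm(nt); xc=np.array([0,1,0])-nt*nt[1]; xc/=np.linalg.norm(xc); yc=np.cross(nt,xc)
    print(yc)
    Q=np.stack([T@xc,T@yc,T@nt],-1)
    q=Q[85:140,235:330].reshape(-1,3); q=q[(q[:,2]>-.030)&(q[:,2]<-.01)&(q[:,0]<-.07)]
    print(fn,'lug',len(q),np.percentile(q,[1,50,99],axis=0).round(4).tolist())
    q=Q[110:330,130:430]; m=np.abs(q[...,2]+.0452)<.002
    for r in [20,60,100,150,190]:
        u=np.where(m[r])[0]; print('  row',110+r,'edges yc',q[r,u[0],1].round(4),q[r,u[-1],1].round(4),'xc',q[r,u[0],0].round(4), 'px',130+u[0],130+u[-1])
E
python3 - <<'E'
from h import *
_,_,c=load('w7'); p,Rt,o=cur(); print(Rt.inv().apply(np.array(c['origin'])-p),(Rt.inv()*R.from_quat(c['orientation'])).as_matrix().round(4))
E
```

```text
[ 9.99999858e-01  2.71050543e-20 -5.32481288e-04]
w6 lug 2025 [[-0.0889, -0.0162, -0.0289], [-0.0827, -0.0012, -0.0134], [-0.0788, 0.0133, -0.0118]]
  row 130 edges yc -0.0716 0.0683 xc -0.0815 px 143 414
  row 170 edges yc -0.071 0.0682 xc -0.0607 px 143 414
  row 210 edges yc -0.0707 0.0683 xc -0.0401 px 143 414
  row 260 edges yc -0.0711 0.0682 xc -0.0144 px 143 414
  row 300 edges yc -0.0712 0.0689 xc 0.0059 px 142 415
[ 9.99999858e-01  2.71050543e-20 -5.32481288e-04]
w7 lug 2087 [[-0.0892, -0.0162, -0.0291], [-0.0829, -0.0012, -0.0131], [-0.0789, 0.0133, -0.0115]]
  row 130 edges yc -0.0709 0.0683 xc -0.0811 px 143 414
  row 170 edges yc -0.0709 0.0681 xc -0.0606 px 143 414
  row 210 edges yc -0.0706 0.068 xc -0.0401 px 143 414
  row 260 edges yc -0.0712 0.068 xc -0.0146 px 142 414
  row 300 edges yc -0.0712 0.0685 xc 0.0059 px 142 415
[ 0.00075927 -0.08712332 -0.12416916] [[ 1.000e+00 -6.000e-04  7.000e-04]
 [ 3.000e-04  9.452e-01  3.264e-01]
 [-9.000e-04 -3.264e-01  9.452e-01]]
```

```bash
python3 - <<'E'
from h import *
i,d,c=load('w7'); W=cloud(d,c); M,xb,yb,n=bed()
Q=np.stack([(W-M)@xb,(W-M)@yb,(W-M)@n],-1)
L=[];Rr=[]
for r in range(125,325,4):
    q=Q[r]; m=np.abs(q[:,2]-.0445)<.0035; u=np.where(m)[0]; u=u[(u>135)&(u<425)]
    L.append(q[u[0],:2]); Rr.append(q[u[-1],:2])
for A in (L,Rr):
    A=np.array(A); f=np.polyfit(A[:,0],A[:,1],1); res=A[:,1]-np.polyval(f,A[:,0]); k=np.abs(res)<.0015; f=np.polyfit(A[k,0],A[k,1],1); print('slope deg',np.degrees(f[0]),'y at 0.09',np.polyval(f,.09),k.sum())
o=[bot.get_obs()['eef_pos'] for _ in range(3)]; print(o)
for _ in range(2): print(bot.calibration('wrist')['origin'])
E
```

```text
Traceback (most recent call last):
TypeError: expected non-empty vector for x
```

```bash
python3 - <<'E'
from h import *
i,d,c=load('w7'); W=cloud(d,c); M,xb,yb,n=bed()
Q=np.stack([(W-M)@xb,(W-M)@yb,(W-M)@n],-1)
for nm,lo,hi,pick in (('L',136,175,0),('R',385,425,-1)):
    A=[]
    for r in range(125,330,3):
        q=Q[r,lo:hi]; m=np.abs(q[:,2]-.045)<.005; u=np.where(m)[0]
        if len(u): A.append(q[u[pick],:2])
    A=np.array(A); med=np.median(A[:,1]); A=A[np.abs(A[:,1]-med)<.003]; f=np.polyfit(A[:,0],A[:,1],1); print(nm,len(A),'slope deg',np.degrees(f[0]),'y at .1',np.polyval(f,.1))
print([bot.get_obs()['eef_pos'].round(5) for _ in range(2)],c['origin'],bot.calibration('wrist')['origin'])
E
```

```text
L 61 slope deg -0.39572400617903014 y at .1 -0.0707214163937018
R 62 slope deg -0.13138791631667293 y at .1 0.06871766171100038
[array([0.56954, 0.23412, 0.25754]), array([0.56954, 0.23412, 0.25754])] [0.50456403873414, 0.15047121747693853, 0.3661211337274411] [0.50421358 0.15083043 0.36791694]
```

>>> jog_arm --jaw '[1,1,1,1,1,1,1,1]' --linear '[[0.0002,-0.004,0.005],[0.0004,-0.008,0.0105],[0.0006,-0.012,0.016],[0.0008,-0.016,0.0212],[0.0008,-0.0196,0.0264],[0.0008,-0.0196,0.0264],[0.0008,-0.0196,0.0264],[0.0008,-0.0196,0.0264]]' --delta_rot '[[-0.1,0,-0.1],[-0.2,0,-0.2],[-0.3,-0.05,-0.27],[-0.3,-0.05,-0.27],[-0.3,-0.05,-0.27],[-0.3,-0.05,-0.27],[-0.3,-0.05,-0.27],[-0.3,-0.05,-0.27]]'

```text
clock: 9.27
eef_pos: [0.5615, 0.224, 0.2319]
tool_rot: [0.317, 0.944, 0.081, 0.03]
ft_force: [-0.5, -0.6, -4.1]
grip_width: 0.0129
```

```bash
cat > chk.py <<'E'
from h import *
def chk(fn,t):
    i,d,c=snap('wrist',fn); W=cloud(d,c); M,xb,yb,n=bed(); p,Rt,o=cur(); print(p,o['ft_force'].round(1),o['joint_vel'].round(2),o['clock'])
    Q=np.stack([(W-M)@xb,(W-M)@yb,(W-M)@n],-1)
    def st(nm,u0,u1,v0,v1,cond):
        q=Q[v0:v1,u0:u1].reshape(-1,3); q=q[np.isfinite(q[:,0])]; q=q[cond(q)]
        if len(q)>5: print(nm,len(q),np.percentile(q,[1,50,99],axis=0).round(4).tolist())
    st('cheek top',220,340,40,140,lambda q:(q[:,2]>.010)&(q[:,2]<.02)&(q[:,0]<.0125)&(q[:,0]>-.01))
    st('lug top',220,340,60,140,lambda q:(q[:,2]>.009+t)&(q[:,2]<.018+t)&(q[:,0]>.005)&(q[:,0]<.03))
    for nm,lo,hi,pick in (('L',136,175,0),('R',385,425,-1)):
        A=[]
        for r in range(125,330,3):
            q=Q[r,lo:hi]; m=np.abs(q[:,2]+.018-t)<.005; u=np.where(m)[0]
            if len(u): A.append(q[u[pick],:2])
        A=np.array(A); med=np.median(A[:,1]); A=A[np.abs(A[:,1]-med)<.003]; f=np.polyfit(A[:,0],A[:,1],1); print(nm,len(A),'slope deg',np.degrees(f[0]).round(3),'y at .1',np.polyval(f,.1).round(4))
    q=Q[110:330,140:420].reshape(-1,3); q=q[np.isfinite(q[:,0])]; q=q[np.abs(q[:,2]+.018-t)<.008]
    ce,nn,k=plane(q,.0012); print('plate n',nn.round(4),'ce',ce.round(4))
E
python3 -c "
from chk import *
chk('w8',.045)"
```

```text
[0.56169817 0.22406199 0.23205163] [-0.7  0.4 -2.8] [0. 0. 0. 0. 0. 0.] 9.3167
lug top 1921 [[0.0138, -0.0155, 0.0546], [0.0196, -0.0006, 0.0611], [0.0242, 0.0139, 0.0626]]
L 61 slope deg 0.058 y at .1 -0.0704
R 62 slope deg 0.471 y at .1 0.0693
plate n [-0.0059  0.0048  1.    ] ce [ 0.0552 -0.0003  0.0294]
```

View pics/w8.png

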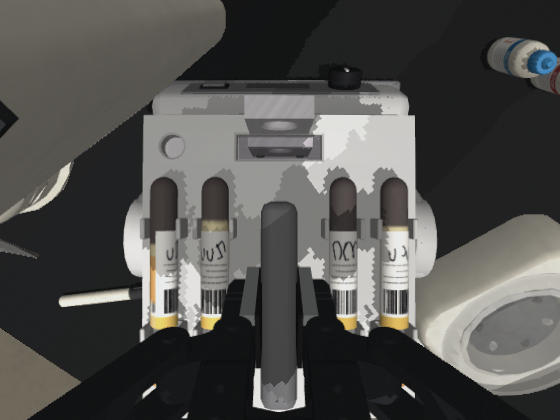

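>>> jog_arm --jaw '[1,1,1,1,1,1,1,1]' --linear '[[0.0001,-0.0016,0.0006],[0.0002,-0.0032,0.0012],[0.0003,-0.0047,0.0017],[0.0003,-0.0047,0.0017],[0.0003,-0.0047,0.0017],[0.0003,-0.0047,0.0017],[0.0003,-0.0047,0.0017],[0.0003,-0.0047,0.0017]]' --delta_rot '[[0.12,0.06,0.1],[0.24,0.12,0.2],[0.34,0.2,0.26],[0.34,0.2,0.26],[0.34,0.2,0.26],[0.34,0.2,0.26],[0.34,0.2,0.26],[0.34,0.2,0.26]]'

```text
clock: 9.98
eef_pos: [0.5585, 0.2206, 0.2291]
tool_rot: [0.319, 0.944, 0.079, 0.027]
ft_force: [-0.1, 1.0, -2.8]
grip_width: 0.0127
```

```bash
python3 -c "
from chk import *
chk('w9',.047)"
```

```text
[0.55850581 0.22061975 0.22904504] [-0.1 -0.4 -3.5] [-0. -0.  0.  0.  0. -0.] 10.0333
lug top 1866 [[0.0084, -0.0147, 0.0567], [0.014, 0.0002, 0.0614], [0.0187, 0.0148, 0.063]]
L 61 slope deg -0.315 y at .1 -0.07
R 62 slope deg 0.134 y at .1 0.0697
plate n [6.0e-04 2.5e-03 1.0e+00] ce [0.0495 0.0007 0.0295]
```

```bash
python3 - <<'E'
from h import *
i,d,c=load('w9'); W=cloud(d,c); M,xb,yb,n=bed()
Q=np.stack([(W-M)@xb,(W-M)@yb,(W-M)@n],-1)
q=Q[130:165,232:328].reshape(-1,3); q=q[np.isfinite(q[:,0])]
c1=q[(q[:,2]>.010)&(q[:,2]<.017)]; print('inner cheek top',len(c1),np.percentile(c1,[2,50,98],axis=0).round(4).tolist())
# outline of housing/deck low edge etc: deck plane points outside plate
q=Q[60:112,140:420].reshape(-1,3); q=q[np.isfinite(q[:,0])]
k=q[np.abs(q[:,2]+.026)<.006]; print('deck-ish',len(k),np.median(k[:,2]) if len(k) else None)
b=cv2.cvtColor(i,cv2.COLOR_RGB2BGR)[60:180,200:360]; cv2.imwrite('pics/w9c.png',cv2.resize(b,None,fx=5,fy=5,interpolation=cv2.INTER_CUBIC))
E
```

```text
inner cheek top 884 [[0.0213, -0.0175, 0.0106], [0.0248, -0.0004, 0.0139], [0.0282, 0.0168, 0.0152]]
deck-ish 51 -0.026098142084133344
```

View pics/w9c.png

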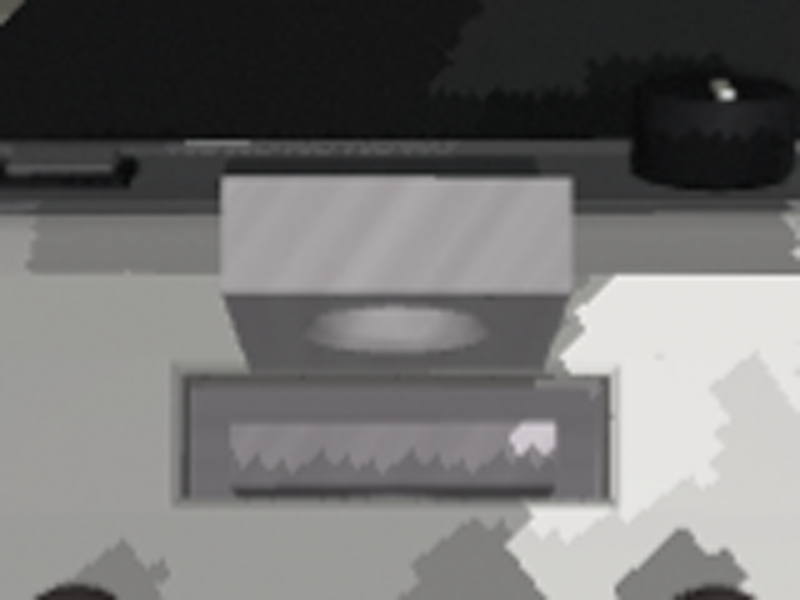

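>>> jog_arm --jaw '[1,1,1,1,1,1,1,1]' --linear '[[-0.0004,0.002,0.004],[-0.0004,0.0035,0.008],[-0.0004,0.005,0.012],[-0.0004,0.0065,0.016],[-0.0004,0.008,0.02],[-0.0004,0.0093,0.0237],[-0.0004,0.0106,0.027],[-0.0004,0.0106,0.027]]' --delta_rot '[[0,0,0],[0,0,0],[0,0,0],[0,0,0],[0,0,0],[0,0,0],[0,0,0],[0,0,0]]'

```text
clock: 10.7
eef_pos: [0.5676, 0.2324, 0.203]
tool_rot: [0.319, 0.944, 0.078, 0.026]
ft_force: [-0.7, -0.2, -3.5]
grip_width: 0.013
```

```bash
python3 -c "
from chk import *
chk('w10',.019)"
```

```text
[0.56764455 0.2322588  0.20347165] [ 0.9  0.1 -3. ] [-0.   -0.01  0.01  0.01 -0.   -0.  ] 10.75
cheek top 506 [[-0.0003, -0.0179, 0.0118], [0.0014, -0.0008, 0.0139], [0.0071, 0.0174, 0.0152]]
lug top 1801 [[0.0084, -0.0148, 0.0284], [0.0139, 0.0001, 0.0316], [0.0188, 0.0147, 0.0331]]
L 61 slope deg -0.338 y at .1 -0.0701
R 62 slope deg 0.114 y at .1 0.0696
plate n [0.0019 0.0013 1.    ] ce [ 0.0497  0.0006 -0.0004]
```

View pics/w10.png

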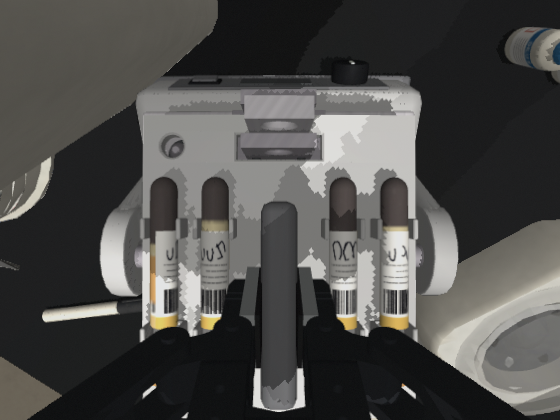

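```bash
python3 - <<'E'
from h import *
i,d,c=load('w10'); W=cloud(d,c); M,xb,yb,n=bed()
b=cv2.cvtColor(i,cv2.COLOR_RGB2BGR)[125:170,150:200]; cv2.imwrite('pics/w10c.png',cv2.resize(b,None,fx=12,fy=12,interpolation=cv2.INTER_CUBIC))
Q=np.stack([(W-M)@xb,(W-M)@yb,(W-M)@n],-1)
q=Q[130:162,158:190].reshape(-1,3); q=q[q[:,2]<-.004]; print(len(q), np.percentile(q,[2,50,98],axis=0).round(4))
h=q[q[:,2]>-.012]; print(len(h),np.percentile(h,[2,50,98],axis=0).round(4))
# hole outline on plate top z~-.0003 : project hole
g=cv2.cvtColor(i,cv2.COLOR_RGB2GRAY)
im=ortho(i,c,M+xb*.040+yb*-.040+n*(-.0003),-yb,-xb,300,300,.0001)
cv2.imwrite('pics/w10o.png',cv2.cvtColor(cv2.resize(im,None,fx=2,fy=2),cv2.COLOR_RGB2BGR))
E
```

```text
359 [[ 0.0153 -0.0655 -0.0271]
 [ 0.0225 -0.0584 -0.0111]
 [ 0.0282 -0.0525 -0.0043]]
198 [[ 0.0182 -0.0609 -0.0118]
 [ 0.0243 -0.056  -0.0085]
 [ 0.0282 -0.0523 -0.0043]]
```

View pics/w10o.png

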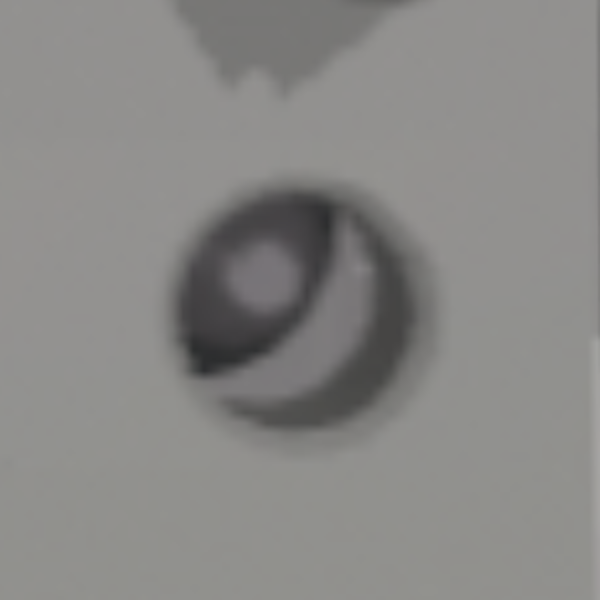

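```bash
python3 - <<'E'
from h import *
i,d,c=load('w10'); M,xb,yb,n=bed()
C=np.array(c['origin'])-M; C=np.array([C@xb,C@yb,C@n]); print(C)
a=np.array([.02625,-.0531,-.0003]); s=(-.008-C[2])/(a[2]-C[2]); print('tip',C+(a-C)*s)
E
```

```text
[5.94531846e-02 2.98381676e-05 1.92420238e-01]
tip [ 0.02492339 -0.05522276 -0.008     ]
```

>>> jog_arm --jaw '[1,1,1,1,1,1,1,1]' --linear '[[-0.0003,0.0014,0.003],[-0.0003,0.0024,0.0055],[-0.0003,0.0034,0.008],[-0.0003,0.0043,0.0105],[-0.0003,0.0053,0.0132],[-0.0003,0.0062,0.0159],[-0.0003,0.0062,0.0159],[-0.0003,0.0062,0.0159]]' --delta_rot '[[0,0,0],[0,0,0],[0,0,0],[0,0,0],[0,0,0],[0,0,0],[0,0,0],[0,0,0]]'

```text
clock: 11.42
eef_pos: [0.5733, 0.2389, 0.1891]
tool_rot: [0.319, 0.944, 0.078, 0.027]
ft_force: [-0.3, 0.0, -2.8]
grip_width: 0.0129
```

```bash
python3 -c "
from chk import *
chk('w11',.002)"
```

```text
[0.57340967 0.23897827 0.18940903] [ 0.5  0.  -4.1] [-0.   -0.01  0.    0.    0.    0.  ] 11.4667
cheek top 2125 [[-0.0001, -0.0178, 0.0104], [0.0055, -0.0004, 0.0141], [0.0123, 0.0173, 0.0163]]
lug top 3778 [[0.0052, -0.0176, 0.0114], [0.0174, -0.0004, 0.0145], [0.028, 0.0172, 0.0165]]
L 61 slope deg -0.327 y at .1 -0.0706
R 62 slope deg 0.152 y at .1 0.0691
plate n [4.0e-04 1.9e-03 1.0e+00] ce [ 0.0506  0.0001 -0.0168]
```

View pics/w11.png

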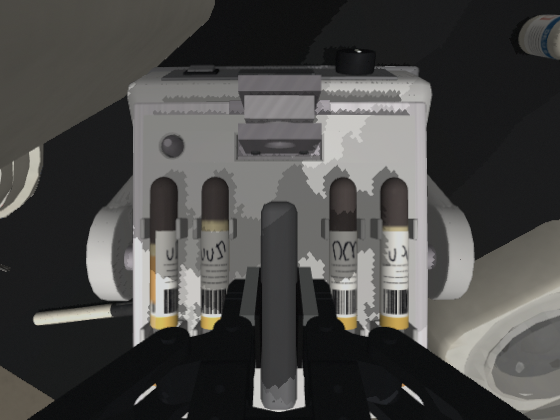

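>>> jog_arm --jaw '[1,1,1,1,1,1,1,1]' --linear '[[0,0.0002,0.0005],[0,0.0004,0.001],[0,0.0006,0.0015],[0,0.0008,0.002],[0,0.0009,0.0025],[0,0.0009,0.0025],[0,0.0009,0.0025],[0,0.0009,0.0025]]' --delta_rot '[[0,0,0],[0,0,0],[0,0,0],[0,0,0],[0,0,0],[0,0,0],[0,0,0],[0,0,0]]'

```text
clock: 12.13
eef_pos: [0.5741, 0.2396, 0.1883]
tool_rot: [0.32, 0.944, 0.079, 0.027]
ft_force: [-4.0, -3.6, 4.0]
grip_width: 0.0128
```

```bash
python3 -c "
from chk import *
chk('w12',.000)"
```

```text
[0.57404496 0.23958349 0.18830498] [-3.7 -3.2  3.6] [ 0.  0.  0.  0.  0. -0.] 12.1833
cheek top 2067 [[-0.0001, -0.0179, 0.0105], [0.0052, -0.0006, 0.0138], [0.0123, 0.0171, 0.0153]]
lug top 4030 [[0.0052, -0.0177, 0.0093], [0.0179, -0.0006, 0.0138], [0.0281, 0.0173, 0.0153]]
L 62 slope deg -0.242 y at .1 -0.0707
R 62 slope deg -0.097 y at .1 0.0688
plate n [-0.0015 -0.      1.    ] ce [ 0.0511 -0.0001 -0.0181]
```

>>> jog_arm --jaw '[0.5,0.5,0.5,0.5,0.5,0.5,0.5,0.5]' --linear '[[0,-0.0005,-0.0015],[0,-0.0005,-0.0015],[0,-0.0005,-0.0015],[0,-0.0005,-0.0015],[0,-0.0005,-0.0015],[0,-0.0005,-0.012],[0,-0.0005,-0.03],[0,-0.0005,-0.05]]' --delta_rot '[[0,0,0],[0,0,0],[0,0,0],[0,0,0],[0,0,0],[0,0,0],[0,0,0],[0,0,0]]'

```text
clock: 12.85
eef_pos: [0.5681, 0.2328, 0.2363]
tool_rot: [0.319, 0.944, 0.078, 0.026]
ft_force: [0.5, -0.3, -1.5]
grip_width: 0.0427
```

```bash
python3 -c "
from chk import *
chk('w13',.000)
o=bot.get_obs(); print(o['grip_width'],o['joint_pos'])"
```

```text
[0.57024404 0.23324946 0.24221884] [1.1 0.  3.3] [ 0.   -0.01  0.01 -0.1  -0.    0.01] 12.9
cheek top 1383 [[0.0, -0.0178, 0.0113], [0.0059, -0.0005, 0.0139], [0.0124, 0.0171, 0.0155]]
lug top 2369 [[0.0052, -0.0176, 0.0094], [0.0166, -0.0005, 0.0138], [0.0282, 0.0172, 0.0155]]
L 40 slope deg -0.187 y at .1 -0.0705
R 40 slope deg -0.323 y at .1 0.0685
plate n [-2.e-04 -1.e-03  1.e+00] ce [ 0.0675 -0.0003 -0.018 ]
0.042868123023464336 [ 0.34669085  0.36271735  0.14400423  1.20491128  0.08950831 -0.56508969]
```

View pics/w13.png

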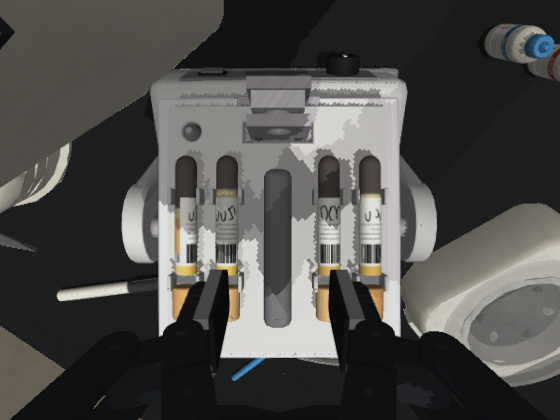

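```bash
cat > pin.py <<'E'
from h import *
def pin(fn,c0=(.53,-.06),rad=.09):
    i,d,c=load(fn); W=cloud(d,c).reshape(-1,3); W=W[np.isfinite(W[:,0])]
    m=(np.hypot(W[:,0]-c0[0],W[:,1]-c0[1])<rad)&(W[:,2]>.030)&(W[:,2]<.045)&(W[:,1]<-.022-0*W[:,0]); A=W[m]
    # cluster
    g=.0015; ij=np.floor((A[:,:2]-A[:,:2].min(0))/g).astype(int)+3
    im=np.zeros(ij.max(0)+6,np.uint8); im[ij[:,0],ij[:,1]]=255
    im=cv2.morphologyEx(im,cv2.MORPH_CLOSE,np.ones((3,3)))
    nl,L=cv2.connectedComponents(im); lab=L[ij[:,0],ij[:,1]]
    out=[]
    for l in range(1,nl):
        s=A[lab==l]
        if len(s)>15: r=cv2.minAreaRect(s[:,:2].astype(np.float32)); out.append((len(s),r)); print(len(s),np.round(r[0],4),np.round(r[1],4),round(r[2],2),'z95',np.percentile(s[:,2],95).round(4))
    return A,lab,W
if __name__=='__main__':
    import sys; pin(sys.argv[1])
E
python3 pin.py w3; python3 - <<'E'
from h import *
i,d,c=load('w3'); b=cv2.cvtColor(i,cv2.COLOR_RGB2BGR)
print(proj(np.array([.53,-.06,.02]),c))
cv2.imwrite('pics/w3c.png',cv2.resize(b[0:130,310:490],None,fx=4.4,fy=4.4,interpolation=cv2.INTER_CUBIC))
E
```

```text
341 [ 0.5028 -0.0621] [0.0088 0.0337] 17.81 z95 0.0381
430 [ 0.5164 -0.0578] [0.0083 0.0397] 17.38 z95 0.041
586 [ 0.5729 -0.0286] [0.0688 0.0395] 37.11 z95 0.0437
[370.91767441  55.63206579]
```

View pics/w3c.png

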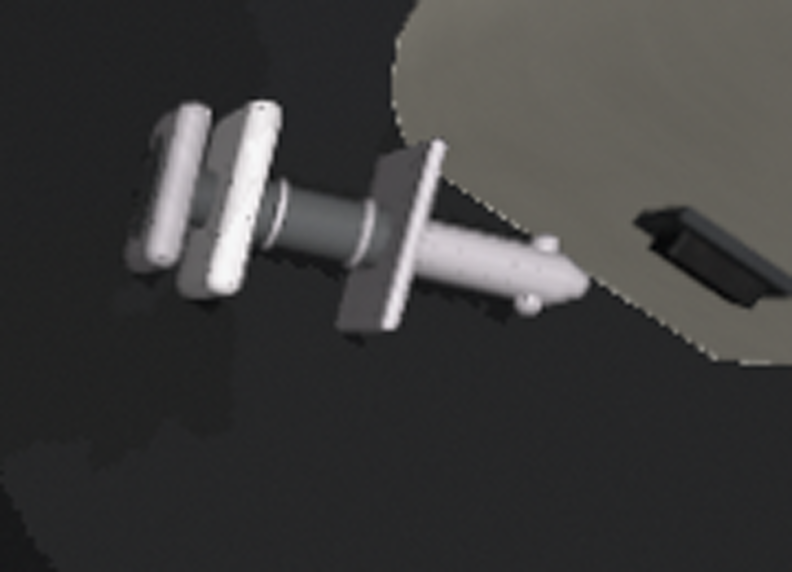

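```bash
python3 - <<'E'
from inhand import *
for fn in ['w13','w6','w4']:
    i,T,c=inhand(fn)
    # finger points: find pixels in lower image w/ small depth
    d=np.load(fn+'.npz')['d']
    m=(d<.17)&(d>0); m[:200]=0
    q=T[m]; 
    for s in (-1,1):
        k=(np.sign(q[:,0])==s)&(np.abs(q[:,1])<.02)&(np.abs(q[:,0])<.06)
        a=q[k]; 
        if len(a): print(fn,s,len(a),'x rng',np.percentile(a[:,0],[1,99]).round(4),'y',np.percentile(a[:,1],[1,99]).round(4),'z max',np.percentile(a[:,2],[90,98,99.8]).round(4))
i,d,c=load('w3'); W=cloud(d,c).reshape(-1,3)
for fn in ['w3','w2','side0','side1']:
    i,d,c=load(fn); W=cloud(d,c).reshape(-1,3); s=W[(W[:,2]>.06)&(W[:,2]<.4)&(W[:,0]>.535)&(W[:,0]<.65)&(W[:,1]>-.05)&(W[:,1]<.1)]
    if len(s): print(fn,len(s),'instr y min',np.percentile(s[:,1],[.5,2,10,50]).round(4),'x min',np.nanpercentile(W[(W[:,2]>.06)&(W[:,2]<.4)&(W[:,1]>-.02)&(W[:,1]<.02)&(W[:,0]>.5)][:,0],[1,5]).round(4), 'z>0.2:',np.percentile(s[s[:,2]>.15][:,1],[1,10]).round(4) if (s[:,2]>.15).any() else '')
E
```

```text
w13 -1 16748 x rng [-0.059  -0.0045] y [-0.0195  0.0077] z max [-0.0137  0.0051  0.0123]
w13 1 16807 x rng [0.0037 0.0576] y [-0.0195  0.0077] z max [-0.0139  0.0052  0.0123]
w6 -1 19465 x rng [-0.055  -0.0005] y [-0.0195  0.0168] z max [-0.0064  0.002   0.0112]
w6 1 18455 x rng [0.0007 0.0523] y [-0.0195  0.0153] z max [-0.0084  0.0023  0.0116]
w4 -1 11151 x rng [-0.0595 -0.0032] y [-0.0195  0.0076] z max [-0.0115 -0.0012  0.0032]
w4 1 12083 x rng [0.0028 0.0598] y [-0.0195  0.0074] z max [-0.0124 -0.0015  0.003 ]
w3 9307 instr y min [-0.0303 -0.0271 -0.0242 -0.0228] x min [0.5356 0.5369] z>0.2: [-0.0249 -0.0244]
w2 10199 instr y min [-0.0303 -0.0267 -0.0241 -0.0226] x min [0.5341 0.5354] z>0.2: [-0.0249 -0.0243]
side0 5514 instr y min [-0.0269 -0.0251 -0.0229 -0.0186] x min [0.5345 0.5358] z>0.2: [-0.0251 -0.0223]
side1 5530 instr y min [-0.0275 -0.025  -0.0228 -0.0184] x min [0.5346 0.5358] z>0.2: [-0.025  -0.0222]
```

```bash
cat >> h.py <<'E'
PY=np.radians(17.5); PH=np.array([.5095,-.0600,.020])
def pinpick(s,phi=38,head=None,yaw=None,dx=0):
    head=PH if head is None else np.array(head); y=PY if yaw is None else yaw
    xp=np.array([np.cos(y),np.sin(y),0]); yp=np.array([-xp[1],xp[0],0]); f=np.radians(phi)
    u=np.array([0,0,1])*np.cos(f)-yp*np.sin(f); return head+u*s+xp*dx, mk(-u,xp)
def pinins(s,x,phi=37,dy=0,dz=0):
    M,xb,yb,n=bed(); f=np.radians(phi); u=n*np.cos(f)+yb*np.sin(f); return M+(x-.047)*xb+u*s+dy*yb+dz*n, mk(-u,xb)
E
python3 - <<'E'
from h import *
import fk
P=fk.fit()[0]
p,Rt,o=cur(); q0=o['joint_pos']
pp,Rp=pinpick(.105); rv=(Rt.inv()*Rp).as_rotvec(); print(np.degrees(rv))
wp=[(p,Rt)]
for a,f in [([.44,.17,.36],.33),([.40,-.07,.36],.70),(pp,1.)]: wp.append((np.array(a),Rt*R.from_rotvec(rv*f)))
for a,b in zip(wp[:-1],wp[1:]): show(*a,*b); print(b[1].as_matrix()[:,2].round(2), b[0])
wp.append(pinpick(.0245))
for nm,a in zip('123pg',wp[1:]):
    q0,e=fk.ik(*a,q0,P); L=fk.fk(q0,P,True)[2]; print(nm,q0.round(2),round(e,4),'wrist',L[2].round(2),'elbow',L[1].round(2))
for ph in (25,37,45):
  for x in (-.07,0):
    q1,e=fk.ik(*pinins(.0245,x,ph),np.array([.4,.2,-.7,0,-.3,1.1]),P); L=fk.fk(q1,P,True)[2]; print('ins',ph,x,q1.round(2),round(e,4),'wrist',L[2].round(2),'elbow',L[1].round(2))
E
```

```text
[ 27.06686458  31.09932526 123.55042551]
lin [ 0.0646 -0.1072 -0.1384] rot [ 8.93 10.26 40.77] rows need 4.475902354365252 6.0030413141089225
[-0.12  0.2  -0.97] [0.44 0.17 0.36]
lin [-0.2205 -0.0934 -0.0428] rot [10.01 11.51 45.71] rows need 5.834784201724911 6.730682685516066
[-0.24  0.41 -0.88] [ 0.4  -0.07  0.36]
lin [-0.0203  0.2332  0.1751] rot [ 8.12  9.33 37.07] rows need 7.0110719877257965 5.457310285553568
[-0.19  0.59 -0.79] [ 0.52893896 -0.12165251  0.10274113]
1 [0.23 0.18 0.21 1.67 0.22 0.  ] 0.0 wrist [0.43 0.1  0.65] elbow [0.05 0.01 0.64]
2 [-0.38  0.24  0.24  1.98  0.29  0.14] 0.0 wrist [ 0.43 -0.17  0.63] elbow [ 0.07 -0.03  0.63]
3 [-0.46  0.73  0.26  1.6   0.46  0.68] 0.0 wrist [ 0.55 -0.28  0.35] elbow [ 0.24 -0.12  0.53]
p [-0.41  0.75  0.09  1.39  0.48  0.74] 0.0 wrist [ 0.53 -0.23  0.29] elbow [ 0.25 -0.11  0.53]
ins 25 -0.07 [ 0.25  0.25 -0.87 -0.2  -0.05  1.  ] 0.0 wrist [0.24 0.06 0.28] elbow [0.08 0.02 0.63]
ins 25 0 [ 0.36  0.23 -0.71 -0.03 -0.12  1.09] 0.0 wrist [0.28 0.11 0.32] elbow [0.07 0.03 0.64]
ins 37 -0.07 [ 0.46  0.34 -0.92 -0.42 -0.37  1.14] 0.0 wrist [0.21 0.1  0.25] elbow [0.11 0.05 0.62]
ins 37 0 [ 0.54  0.3  -0.76 -0.19 -0.43  1.21] 0.0 wrist [0.25 0.15 0.29] elbow [0.09 0.05 0.63]
ins 45 -0.07 [ 0.59  0.43 -0.93 -0.52 -0.59  1.23] 0.0 wrist [0.2  0.13 0.22] elbow [0.13 0.09 0.61]
ins 45 0 [ 0.65  0.37 -0.77 -0.28 -0.63  1.28] 0.0 wrist [0.23 0.18 0.26] elbow [0.11 0.08 0.62]
```

>>> jog_arm --jaw '[0.58,0.58,0.58,0.58,0.58,0.58,0.58,0.58]' --linear '[[0,-0.012,-0.03],[0.008,-0.028,-0.052],[0.02,-0.044,-0.072],[0.031,-0.06,-0.091],[0.042,-0.076,-0.108],[0.053,-0.092,-0.124],[0.0646,-0.1072,-0.1384],[0.0646,-0.1072,-0.1384]]' --delta_rot '[[0,0,0],[1.5,1.7,6.8],[3,3.4,13.6],[4.5,5.1,20.4],[6,6.8,27.2],[7.4,8.5,34],[8.93,10.26,40.77],[8.93,10.26,40.77]]'

```text
clock: 13.57
eef_pos: [0.4382, 0.1689, 0.3586]
tool_rot: [0.622, 0.774, 0.04, -0.109]
ft_force: [0.6, 0.0, 0.5]
grip_width: 0.0358
```

```bash
python3 - <<'E'
from h import *
p,Rt,o=cur(); print(p,o['joint_pos'].round(2),o['joint_vel'].round(2),o['grip_width'])
pp,Rp=pinpick(.105); rv=(Rt.inv()*Rp).as_rotvec(); print(np.degrees(rv))
wp=[(p,Rt)]
for a,f in [([.40,-.07,.36],.55),(pp,1.)]: wp.append((np.array(a),Rt*R.from_rotvec(rv*f)))
for a,b in zip(wp[:-1],wp[1:]): show(*a,*b)
E
```

```text
[0.43824643 0.16892616 0.35855661] [0.23 0.21 0.23 1.66 0.22 0.01] [ 0.02  0.04 -0.01 -0.11 -0.02 -0.11] 0.0358103868425603
[18.03430223 20.90743902 82.44631536]
lin [-0.2201 -0.0905 -0.0439] rot [ 9.92 11.5  45.35] rows need 5.802692474926634 6.67887692980301
lin [-0.0203  0.2333  0.1751] rot [ 8.12  9.41 37.1 ] rows need 7.011071987725796 5.464535669838821
```

>>> jog_arm --jaw '[0.58,0.58,0.58,0.58,0.58,0.58,0.58,0.58]' --linear '[[-0.0275,-0.0113,-0.0055],[-0.055,-0.0226,-0.011],[-0.0825,-0.0339,-0.0165],[-0.11,-0.0453,-0.022],[-0.1376,-0.0566,-0.0274],[-0.165,-0.0679,-0.033],[-0.1926,-0.079,-0.0384],[-0.2201,-0.0905,-0.0439]]' --delta_rot '[[1.24,1.44,5.67],[2.48,2.87,11.34],[3.72,4.31,17],[4.96,5.75,22.7],[6.2,7.19,28.3],[7.44,8.62,34],[8.68,10.06,39.7],[9.92,11.5,45.35]]'

```text
clock: 14.23
eef_pos: [0.4025, -0.0705, 0.3567]
tool_rot: [0.853, 0.462, -0.011, -0.242]
ft_force: [1.1, 0.8, 0.1]
grip_width: 0.0359
```

>>> jog_arm --jaw '[0.58,0.58,0.58,0.58,0.58,0.58,0.58,0.58]' --linear '[[-0.0025,0.028,0.021],[-0.005,0.057,0.0428],[-0.0076,0.0875,0.0657],[-0.01,0.117,0.0875],[-0.0127,0.146,0.1094],[-0.0152,0.175,0.1313],[-0.0178,0.204,0.1532],[-0.0203,0.2333,0.1751]]' --delta_rot '[[1,1.2,4.6],[2,2.4,9.3],[3,3.5,13.9],[4.1,4.7,18.6],[5.1,5.9,23.2],[6.1,7.1,27.8],[7.1,8.2,32.5],[8.12,9.41,37.1]]'

```text
clock: 14.9
eef_pos: [0.5321, -0.1208, 0.0972]
tool_rot: [0.934, 0.145, -0.051, -0.321]
ft_force: [0.6, 0.3, 0.0]
grip_width: 0.0356
```

>>> jog_arm --jaw '[0.58,0.58,0.58,0.58,0.58,0.58,0.58,0.58]' --linear '[[0,0,0],[0,0,0],[0,0,0],[0,0,0],[0,0,0],[0,0,0],[0,0,0],[0,0,0]]' --delta_rot '[[0,0,0],[0,0,0],[0,0,0],[0,0,0],[0,0,0],[0,0,0],[0,0,0],[0,0,0]]'

```text
clock: 15.57
eef_pos: [0.5312, -0.1204, 0.1007]
tool_rot: [0.934, 0.146, -0.05, -0.321]
ft_force: [-0.4, 0.1, -0.1]
grip_width: 0.036
```

```bash
python3 - <<'E'
from h import *
snap('wrist','w14'); p,Rt,o=cur(); print(p,o['joint_pos'].round(2),o['joint_vel'].round(2),o['grip_width'],o['clock'])
show(p,Rt,*pinpick(.105))
E
python3 pin.py w14
```

```text
[ 0.53108981 -0.12042762  0.10031378] [-0.46  0.79  0.31  1.59  0.46  0.69] [-0.    0.01 -0.   -0.   -0.   -0.  ] 0.03548765051611597 15.6167
lin [-0.0024 -0.0011 -0.0022] rot [0.09 0.21 0.18] rows need 0.0831359429062565 0.040506438243027805
709 [ 0.5032 -0.0625] [0.0082 0.0333] 18.04 z95 0.0376
853 [ 0.5166 -0.0581] [0.008  0.0394] 17.48 z95 0.0406
1801 [ 0.5727 -0.0286] [0.0689 0.0414] 37.38 z95 0.044
```

View pics/w14.png

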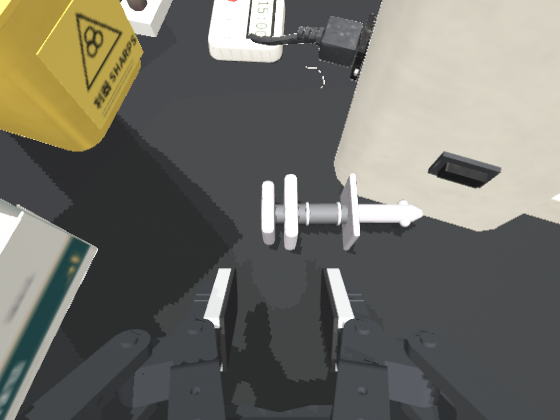

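```bash
sed -i 's/PY=np.radians(17.5); PH=np.array(\[.5095,-.0600,.020\])/PY=np.radians(17.6); PH=np.array([.5099,-.0603,.020])/' h.py; python3 - <<'E'
from h import *
p,Rt,o=cur(); show(p,Rt,*pinpick(.0245)); show(p,Rt,*pinpick(.045))
E
```

```text
lin [-0.0018 -0.0009  0.078 ] rot [0.09 0.15 0.1 ] rows need 1.8716561304129606 0.02781421860813187
lin [-0.0019 -0.0009  0.0575] rot [0.09 0.15 0.1 ] rows need 1.3803042368732978 0.02781421860813187
```

>>> jog_arm --jaw '[0.58,0.58,0.58,0.58,0.58,0.58,0.58,0.58]' --linear '[[-0.0003,-0.0003,0.013],[-0.0006,-0.0005,0.026],[-0.001,-0.0009,0.04],[-0.001,-0.0009,0.053],[-0.001,-0.0009,0.066],[-0.001,-0.0009,0.078],[-0.001,-0.0009,0.078],[-0.001,-0.0009,0.078]]' --delta_rot '[[0,0,0],[0.1,0.1,0.1],[0.1,0.15,0.1],[0.1,0.15,0.1],[0.1,0.15,0.1],[0.1,0.15,0.1],[0.1,0.15,0.1],[0.1,0.15,0.1]]'

```text
clock: 16.28
eef_pos: [0.5148, -0.0742, 0.0385]
tool_rot: [0.934, 0.144, -0.051, -0.322]
ft_force: [-0.1, -0.6, 0.2]
grip_width: 0.0361
```

```bash
python3 - <<'E'
from h import *
snap('wrist','w15'); p,Rt,o=cur(); print(p,o['ft_force'].round(1),o['joint_vel'].round(2),o['grip_width'],o['clock'])
show(p,Rt,*pinpick(.0245))
E
```

```text
[ 0.51507331 -0.07454374  0.03878263] [-0.2 -0.4  0.1] [-0.   -0.    0.01  0.    0.    0.  ] 0.03566982570995877 16.3333
lin [-0.0006 -0.0004 -0.0004] rot [-0.07  0.05 -0.04] rows need 0.019588441971619183 0.01362311529631784
```

View pics/w15.png

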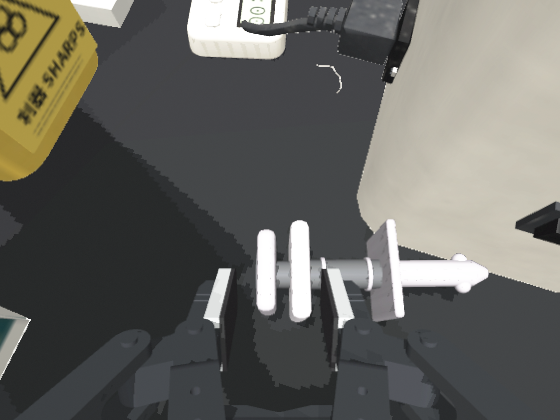

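>>> jog_arm --jaw '[0.7,0.8,0.9,1,1,1,1,1]' --linear '[[0,0,0],[0,0,0],[0,0,0],[0,0,0],[0,0,0],[0,0,0],[0,0,0],[0,0,0]]' --delta_rot '[[0,0,0],[0,0,0],[0,0,0],[0,0,0],[0,0,0],[0,0,0],[0,0,0],[0,0,0]]'

```text
clock: 17.0
eef_pos: [0.5157, -0.0749, 0.0395]
tool_rot: [0.934, 0.144, -0.049, -0.322]
ft_force: [1.0, -1.3, 5.4]
grip_width: 0.0154
```

```bash
python3 - <<'E'
from h import *
snap('wrist','w16'); p,Rt,o=cur(); print(p,o['ft_force'].round(1),o['ft_torque'].round(2),o['joint_vel'].round(2),o['grip_width'],o['clock'])
E
python3 pin.py w16
```

```text
[ 0.51568305 -0.07490156  0.03946649] [ 0.8 -1.5  6.2] [-0.18 -0.02  0.02] [ 0.  0.  0. -0.  0.  0.] 0.015562959273345691 17.05
4312 [ 0.5109 -0.0685] [0.0405 0.0528] 43.56 z95 0.0434
1442 [ 0.5492 -0.0472] [0.0046 0.0395] 15.76 z95 0.042
2135 [ 0.5801 -0.0238] [0.0025 0.0647] 88.94 z95 0.0443
```

View pics/w16.png

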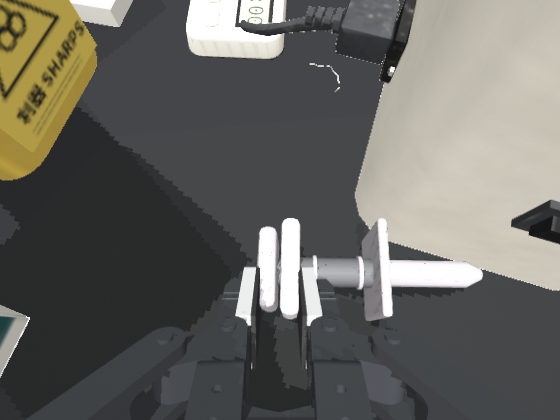

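```bash
python3 - <<'E'
from h import *
p,Rt,o=cur(); show(p,Rt,p+[0,-.01,.12],Rt)
E
```

```text
lin [-0.003  -0.0664 -0.1004] rot [0. 0. 0.] rows need 2.887672560861462 0.0
```

>>> jog_arm --jaw '[1,1,1,1,1,1,1,1]' --linear '[[0,-0.003,-0.004],[0,-0.009,-0.013],[-0.001,-0.018,-0.027],[-0.0015,-0.03,-0.045],[-0.002,-0.042,-0.063],[-0.0025,-0.054,-0.082],[-0.003,-0.0664,-0.1004],[-0.003,-0.0664,-0.1004]]' --delta_rot '[[0,0,0],[0,0,0],[0,0,0],[0,0,0],[0,0,0],[0,0,0],[0,0,0],[0,0,0]]'

```text
clock: 17.72
eef_pos: [0.5169, -0.0854, 0.1631]
tool_rot: [0.935, 0.145, -0.047, -0.321]
ft_force: [0.6, 0.4, -1.1]
grip_width: 0.0152
```

```bash
python3 - <<'E'
from h import *
snap('wrist','w17'); p,Rt,o=cur(); print(p,o['ft_force'].round(1),o['ft_torque'].round(2),o['joint_vel'].round(2),o['grip_width'],o['clock'],o['joint_pos'].round(2))
E
```

```text
[ 0.51638306 -0.08523699  0.16075342] [ 0.2  0.6 -1.6] [-0.84 -0.24  0.  ] [ 0.    0.04 -0.06 -0.04 -0.01  0.  ] 0.015555126678888824 17.7667 [-0.42  0.67  0.26  1.63  0.48  0.73]
```

View pics/w17.png

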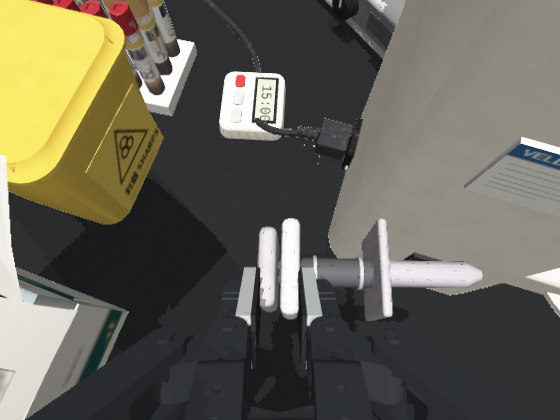

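```bash
cat > pinfit.py <<'E'
from inhand import *
from scipy.optimize import least_squares
def pinfit(fn,dbg=True):
    i,T,c=inhand(fn); d=np.load(fn+'.npz')['d']
    reg=T[225:330,300:495].reshape(-1,3); reg=reg[np.isfinite(reg[:,0])]
    # collar: x approx? pin head at tool x~0, collar face at ~.043-.049
    m=(np.abs(reg[:,1])<.035)&(reg[:,2]>-.005)&(reg[:,2]<.06)
    q=reg[m]
    # rough: shank pts within 12mm of axis (0,0.0,.0245)
    sh=q[(q[:,0]>.052)&(q[:,0]<.080)]
    med=np.median(sh,axis=0)
    def f(v):
        y0,z0,ay,az=v; a=np.array([1,ay,az]); a/=np.linalg.norm(a); r=sh-np.array([.05,y0,z0]); r=r-np.outer(r@a,a); return np.linalg.norm(r,axis=1)-.006
    r=least_squares(f,[med[1],med[2]+.006,0,0],loss='soft_l1',f_scale=.0008)
    y0,z0,ay,az=r.x; print(fn,'shank n',len(sh),'axis at x=.05: y %.4f z %.4f slopes y %.4f z %.4f (deg %.2f %.2f)'%(y0,z0,ay,az,np.degrees(ay),np.degrees(az)),'rms',np.sqrt(np.mean(np.clip(f(r.x),-.003,.003)**2)))
    a=np.array([1,ay,az]);a/=np.linalg.norm(a); o=np.array([.05,y0,z0])
    rr=q-o; al=rr@a; rad=np.linalg.norm(rr-np.outer(al,a),axis=1)
    tip=al[rad<.004]; print('tip x (tool) %.4f'%(tip.max()+.05) if len(tip) else 'no tip')
    col=al[(rad>.012)&(rad<.03)&(al>-.02)]; print('collar along range',np.percentile(col,[1,5,50,95,99]).round(4)+.05 if len(col) else None)
    nk=q[(q[:,0]>.02)&(q[:,0]<.036)&(rad<.012)]
    if len(nk): print('neck rad resid',np.percentile(np.linalg.norm((nk-o)-np.outer((nk-o)@a,a),axis=1),[10,50,90]).round(4))
    return o,a
if __name__=='__main__':
    import sys
    for f in sys.argv[1:]: pinfit(f)
E
python3 pinfit.py w16 w17
```

```text
w16 shank n 6537 axis at x=.05: y -0.0021 z 0.0286 slopes y -0.0074 z -0.0071 (deg -0.42 -0.40) rms 0.002988118893811132
no tip
collar along range [0.0309 0.0342 0.0651 0.1016 0.1058]
neck rad resid [0.0089 0.0101 0.0111]
w17 shank n 1970 axis at x=.05: y -0.0033 z 0.0239 slopes y -0.0296 z -0.0019 (deg -1.69 -0.11) rms 0.0012041883022502215
tip x (tool) 0.0890
collar along range [0.0386 0.0388 0.0414 0.1028 0.1082]
neck rad resid [0.0049 0.0063 0.0076]
```

```bash
cat > pinfit.py <<'E'
from inhand import *
from scipy.optimize import least_squares
def pinfit(fn):
    i,T,c=inhand(fn)
    reg=T[200:340,295:500].reshape(-1,3); reg=reg[np.isfinite(reg[:,0])]
    q=reg[(np.abs(reg[:,1])<.04)&(reg[:,2]>-.01)&(reg[:,2]<.05)]
    y0,z0,ay,az=-.002,.0245,0,0
    for thr in (.006,.003,.0015,.0012):
        a=np.array([1,ay,az]);a/=np.linalg.norm(a)
        rr=q-np.array([.05,y0,z0]); al=rr@a; rad=np.linalg.norm(rr-np.outer(al,a),axis=1)
        s1=(al>-.004)&(al<.026)&(np.abs(rad-.006)<thr); s2=(al>-.028)&(al<-.016)&(np.abs(rad-.0065)<thr)
        P=np.vstack([q[s1],q[s2]]); Rr=np.r_[np.full(s1.sum(),.006),np.full(s2.sum(),.0065)]
        def f(v):
            a=np.array([1,v[2],v[3]]);a/=np.linalg.norm(a); r=P-np.array([.05,v[0],v[1]]); return np.linalg.norm(r-np.outer(r@a,a),axis=1)-Rr
        r=least_squares(f,[y0,z0,ay,az],loss='soft_l1',f_scale=.0005); y0,z0,ay,az=r.x
    a=np.array([1,ay,az]);a/=np.linalg.norm(a); o=np.array([.05,y0,z0])
    rr=q-o; al=rr@a; rad=np.linalg.norm(rr-np.outer(al,a),axis=1)
    tip=al[(rad<.004)]; col=al[(rad>.011)&(rad<.024)&(al>-.02)&(al<.005)]
    print(fn,len(P),'axis@.05 y %.4f z %.4f deg y %.2f z %.2f rms %.4f'%(y0,z0,np.degrees(ay),np.degrees(az),np.sqrt(np.mean(f(r.x)**2))),'tip %.4f'%(np.percentile(tip,99.5)+.05),'collar',(np.percentile(col,[2,50,98])+.05).round(4))
    return o,a
if __name__=='__main__':
    import sys
    for f in sys.argv[1:]: pinfit(f)
E
python3 pinfit.py w15 w16 w17
```

```text
Traceback (most recent call last):
  File "pinfit.py", line 23, in <module>
    for f in sys.argv[1:]: pinfit(f)
                           ~~~~~~^^^
  File "pinfit.py", line 9, in pinfit
    a=np.array([1,ay,az]);a/=np.linalg.norm(a)
                          ^^^^^^^^^^^^^^^^^^^^
numpy._core._exceptions._UFuncOutputCastingError: Cannot cast ufunc 'divide' output from dtype('float64') to dtype('int64') with casting rule 'same_kind'
```

```bash
sed -i 's/\[1,ay,az\]/[1.,ay,az]/; s/\[1,v\[2\]/[1.,v[2]/' pinfit.py; sed -i 's/np.array(\[1,ay,az\])/np.array([1.,ay,az])/g' pinfit.py; python3 pinfit.py w16 w17
```

```text
w16 2498 axis@.05 y -0.0037 z 0.0243 deg y 0.08 z -2.16 rms 0.0005 tip 0.0888 collar [0.0311 0.04   0.0543]
w17 2513 axis@.05 y -0.0036 z 0.0242 deg y 0.21 z -2.41 rms 0.0005 tip 0.0890 collar [0.0395 0.04   0.0433]
```

```bash
cat >> h.py <<'E'
PO=np.array([.05,-.0036,.0242]); PA=np.array([1,.0037,-.0421]); PA/=np.linalg.norm(PA); SEAT=.0453
def ins(x,phi=35,dy=.0012,dz=0):
    M,xb,yb,n=bed(); f=np.radians(phi); u=n*np.cos(f)+yb*np.sin(f)
    za=np.array([0,0,-1.])-PA*(-PA[2]); za/=np.linalg.norm(za)
    RT=R.from_matrix(np.stack([xb,np.cross(u,xb),u],1)@np.stack([PA,np.cross(za,PA),za],1).T)
    s=PO+PA*(SEAT-.05)
    return M+x*xb+dy*yb+dz*n-RT.apply(s),RT
E
python3 - <<'E'
from h import *
import fk
P=fk.fit()[0]
for fn in ['w14','w17','top0']:
    i,d,c=load(fn); W=cloud(d,c).reshape(-1,3); s=W[(W[:,0]>.38)&(W[:,0]<.5)&(W[:,1]>.03)&(W[:,1]<.15)&(W[:,2]>.008)]; print(fn,np.percentile(s,[1,50,99],axis=0).round(3).tolist() if len(s)>50 else '')
p,Rt,o=cur(); q0=o['joint_pos']
for ph in (30,35):
    pt,RT=ins(-.075,ph); print('pre',pt)
    rv=(Rt.inv()*RT).as_rotvec(); print(np.degrees(rv),np.degrees(np.linalg.norm(rv)))
    _,_,_,n=bed()
    wp=[(p,Rt)]
    for a,f in [([.40,-.05,.26],.35),([.36,.06,.24],1),(pt+.03*n,1),(pt,1),(ins(0,ph)[0],1)]: wp.append((np.array(a),Rt*R.from_rotvec(rv*f)))
    q1=q0
    for a,b in zip(wp[:-1],wp[1:]):
        show(*a,*b); q1,e=fk.ik(*b,q1,P); L=fk.fk(q1,P,True)[2]; tip=b[0]+b[1].apply(PO+PA*.04); col=b[0]+b[1].apply([0,0,.045]); print('   ',b[0].round(3),q1.round(2),round(e,4),'wrist',L[2].round(2),'tip',tip.round(3),'low',col.round(3))
E
```

```text
w14 [[0.407, 0.05, 0.009], [0.441, 0.078, 0.017], [0.498, 0.114, 0.058]]
w17 [[0.403, 0.051, 0.009], [0.437, 0.087, 0.017], [0.497, 0.126, 0.058]]
top0 [[0.405, 0.054, 0.008], [0.437, 0.094, 0.019], [0.497, 0.143, 0.059]]
pre [0.44936819 0.09741498 0.07890802]
[-55.93208023  24.87911394 -36.72219273] 71.38548415835076
lin [-0.1    -0.1154 -0.0364] rot [-19.58   8.71 -12.85] rows need 3.764036638730843 3.489513890422174
    [ 0.4  -0.05  0.26] [-0.39  0.04 -0.24  1.36  0.38  0.69] 0.0 wrist [ 0.34 -0.14  0.53] tip [ 0.479 -0.002  0.262] low [ 0.404 -0.034  0.218]
lin [ 0.0051 -0.1049  0.0555] rot [-36.36  16.17 -23.87] rows need 2.8475640496493817 6.480525796498323
    [0.36 0.06 0.24] [ 0.32 -0.4  -0.85  0.46 -0.19  1.05] 0.0 wrist [0.14 0.05 0.44] tip [0.422 0.125 0.262] low [0.389 0.06  0.205]
lin [ 0.0002 -0.0337  0.1556] rot [0. 0. 0.] rows need 3.817972934201924 0.0
    [0.44  0.086 0.105] [ 0.31  0.15 -0.88 -0.13 -0.19  1.05] 0.0 wrist [0.22 0.07 0.3 ] tip [0.502 0.151 0.127] low [0.469 0.086 0.07 ]
lin [ 0.0011 -0.015   0.026 ] rot [0. 0. 0.] rows need 0.7194244604316546 0.0
 
[... 888 characters left out ...]
tip [0.423 0.124 0.263] low [0.391 0.058 0.207]
lin [ 1.000e-04 -4.940e-02  1.516e-01] rot [0. 0. 0.] rows need 3.824693362072092 0.0
    [0.439 0.087 0.104] [ 0.4   0.18 -0.91 -0.21 -0.32  1.11] 0.0 wrist [0.21 0.09 0.29] tip [0.502 0.151 0.127] low [0.47  0.085 0.071]
lin [ 0.0011 -0.0172  0.0246] rot [0. 0. 0.] rows need 0.7194244604316545 0.0
    [0.448 0.099 0.078] [ 0.43  0.29 -0.9  -0.3  -0.34  1.13] 0.0 wrist [0.22 0.1  0.27] tip [0.511 0.163 0.101] low [0.478 0.097 0.045]
lin [ 0.0749  0.0003 -0.0032] rot [0. 0. 0.] rows need 1.7985611510791362 0.0
    [0.487 0.151 0.115] [ 0.52  0.27 -0.72 -0.07 -0.4   1.21] 0.0 wrist [0.26 0.15 0.3 ] tip [0.551 0.215 0.138] low [0.518 0.149 0.082]
```

```bash
python3 - <<'E'
from h import *
for fn in ['w14','w15','w1']:
    i,d,c=load(fn); W=cloud(d,c).reshape(-1,3); s=W[(W[:,0]>.455)&(W[:,0]<.53)&(W[:,1]>.0)&(W[:,1]<.13)&(W[:,2]>.02)&(W[:,2]<.15)]
    print(fn,len(s),np.percentile(s,[1,50,99],axis=0).round(3).tolist() if len(s)>20 else '')
import fk
P=fk.fit()[0]
p,Rt,o=cur(); q1=o['joint_pos']; pt,RT=ins(-.075,35); rv=(Rt.inv()*RT).as_rotvec(); M,xb,yb,n=bed()
wp=[(p,Rt)]
for a,f in [([.41,-.04,.25],.4),([.41,.065,.19],1),(pt+.03*n,1),(pt,1)]: wp.append((np.array(a),Rt*R.from_rotvec(rv*f)))
for a,b in zip(wp[:-1],wp[1:]):
    show(*a,*b); q1,e=fk.ik(*b,q1,P); L=fk.fk(q1,P,True)[2]; print('   ',b[0].round(3),q1.round(2),round(e,4),'wrist',L[2].round(2))
E
```

```text
w14 2703 [[0.458, 0.037, 0.03], [0.512, 0.051, 0.061], [0.53, 0.065, 0.069]]
w15 5452 [[0.459, 0.038, 0.03], [0.513, 0.049, 0.06], [0.53, 0.064, 0.069]]
w1 1627 [[0.457, 0.04, 0.027], [0.51, 0.057, 0.062], [0.53, 0.071, 0.069]]
lin [-0.0875 -0.1143 -0.0244] rot [-24.25  10.7  -14.27] rows need 3.502241194802072 4.203676539731181
    [ 0.41 -0.04  0.25] [-0.34  0.01 -0.31  1.22  0.35  0.76] 0.0 wrist [ 0.33 -0.12  0.52]
lin [ 0.0279 -0.0773  0.0887] rot [-36.37  16.04 -21.4 ] rows need 2.900092715215306 6.30551480959677
    [0.41  0.065 0.19 ] [ 0.36 -0.15 -0.89  0.13 -0.3   1.08] 0.0 wrist [0.18 0.07 0.38]
lin [-0.008  -0.0449  0.0814] rot [0. 0. 0.] rows need 2.237367992396712 0.0
    [0.439 0.087 0.104] [ 0.4   0.18 -0.91 -0.21 -0.32  1.11] 0.0 wrist [0.21 0.09 0.29]
lin [ 0.0011 -0.0172  0.0246] rot [0. 0. 0.] rows need 0.7194244604316545 0.0
    [0.448 0.099 0.078] [ 0.43  0.29 -0.9  -0.3  -0.34  1.13] 0.0 wrist [0.22 0.1  0.27]
```

>>> jog_arm --jaw '[1,1,1,1,1,1,1,1]' --linear '[[-0.01,-0.02,-0.01],[-0.0225,-0.036,-0.014],[-0.0355,-0.052,-0.017],[-0.0485,-0.068,-0.019],[-0.0615,-0.084,-0.021],[-0.0745,-0.1,-0.023],[-0.0875,-0.1143,-0.0244],[-0.0875,-0.1143,-0.0244]]' --delta_rot '[[-3.5,1.5,-2],[-7,3.1,-4.1],[-10.4,4.6,-6.1],[-13.9,6.1,-8.2],[-17.3,7.6,-10.2],[-20.8,9.2,-12.2],[-24.25,10.7,-14.27],[-24.25,10.7,-14.27]]'

```text
clock: 18.43
eef_pos: [0.4046, -0.0373, 0.2493]
tool_rot: [0.956, 0.236, 0.108, -0.135]
ft_force: [-1.1, 0.3, -1.4]
grip_width: 0.0158
```

```bash
python3 - <<'E'
from h import *
p,Rt,o=cur(); print(p,o['joint_pos'].round(2),o['joint_vel'].round(2),o['grip_width'])
pt,RT=ins(-.058,35); M,xb,yb,n=bed(); w=np.array([.41,.065,.19])
show(p,Rt,w,RT); show(w,RT,pt+.03*n,RT)
E
```

```text
[ 0.40463112 -0.03726675  0.24928286] [-0.33  0.01 -0.3   1.22  0.35  0.76] [-0.01  0.11  0.08 -0.    0.01 -0.  ] 0.015787900386650167
lin [ 0.0319 -0.0723  0.0881] rot [-36.56  16.14 -21.36] rows need 2.8376276937910494 6.3289715555198685
lin [ 0.0089 -0.0449  0.0806] rot [0. 0. 0.] rows need 2.223703116477725 0.0
```

>>> jog_arm --jaw '[1,1,1,1,1,1,1,1]' --linear '[[0.004,-0.009,0.011],[0.008,-0.018,0.022],[0.012,-0.027,0.033],[0.016,-0.036,0.044],[0.02,-0.045,0.055],[0.024,-0.054,0.066],[0.028,-0.0633,0.077],[0.0319,-0.0723,0.0881]]' --delta_rot '[[-4.57,2.02,-2.67],[-9.14,4.03,-5.34],[-13.7,6.05,-8.01],[-18.3,8.07,-10.7],[-22.8,10.1,-13.35],[-27.4,12.1,-16],[-32,14.1,-18.7],[-36.56,16.14,-21.36]]'

```text
clock: 19.1
eef_pos: [0.4135, 0.0631, 0.1881]
tool_rot: [0.867, 0.339, 0.329, 0.161]
ft_force: [1.4, 0.7, -2.5]
grip_width: 0.0155
```

>>> jog_arm --jaw '[1,1,1,1,1,1,1,1]' --linear '[[0.0017,-0.009,0.016],[0.0035,-0.018,0.032],[0.0053,-0.027,0.048],[0.007,-0.036,0.064],[0.0089,-0.0449,0.0806],[0.0089,-0.0449,0.0806],[0.0089,-0.0449,0.0806],[0.0089,-0.0449,0.0806]]' --delta_rot '[[0,0,0],[0,0,0],[0,0,0],[0,0,0],[0,0,0],[0,0,0],[0,0,0],[0,0,0]]'

```text
clock: 19.77
eef_pos: [0.4517, 0.0965, 0.1108]
tool_rot: [0.868, 0.339, 0.327, 0.16]
ft_force: [-0.1, 0.3, -1.9]
grip_width: 0.0153
```

```bash
python3 - <<'E'
from h import *
snap('wrist','w18'); p,Rt,o=cur(); print(p,o['joint_pos'].round(2),o['joint_vel'].round(2),o['grip_width'],o['ft_force'].round(1),o['clock'])
pt,RT=ins(-.058,35); M,xb,yb,n=bed(); show(p,Rt,pt,RT)
E
python3 pinfit.py w18
```

```text
[0.45214981 0.09664595 0.1116304 ] [ 0.41  0.02 -1.01 -0.15 -0.33  1.12] [-0.   -0.02  0.01 -0.01 -0.    0.  ] 0.015285453688350875 [ 1.3 -0.5 -1.6] 19.8167
lin [ 0.0009 -0.0205  0.0209] rot [-0.08  0.12 -0.11] rows need 0.7023111136744505 0.025446945029661456
w18 2531 axis@.05 y -0.0039 z 0.0242 deg y 0.09 z -2.27 rms 0.0005 tip 0.0888 collar [0.0394 0.04   0.0432]
```

View pics/w18.png

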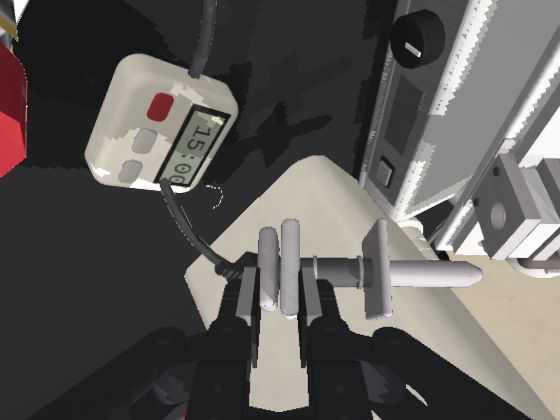

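```bash
cat > rel.py <<'E'
from pinfit import *
def rel(fn):
    i,d,c=load(fn); W=cloud(d,c); M,xb,yb,n=bed()
    Q=np.stack([(W-M)@xb,(W-M)@yb,(W-M)@n],-1)
    q=Q.reshape(-1,3); q=q[np.isfinite(q[:,0])]
    f=q[(np.abs(q[:,0])<.0035)&(np.abs(q[:,1])<.022)&(q[:,2]>-.022)&(q[:,2]<.017)]
    print('outer face n',len(f),'x med',np.median(f[:,0]).round(4),'y',np.percentile(f[:,1],[1,99]).round(4),'z',np.percentile(f[:,2],[1,99]).round(4))
    im=ortho(i,c,M+yb*.022+n*.022,-yb,-n,440,480,.0001)
    cv2.imwrite('pics/'+fn+'_face.png',cv2.cvtColor(im,cv2.COLOR_RGB2BGR))
    # pin in world via calibration camera->world
    o,a=pinfit(fn)
    _,_,ctl=inhand(fn); Rct=R.from_quat(ctl['orientation']); Rcw=R.from_quat(c['orientation'])
    tow=lambda v: Rcw.apply(Rct.inv().apply(v-np.array(ctl['origin'])))+np.array(c['origin'])
    ow=tow(o+a*(.0888-.05)); aw=Rcw.apply(Rct.inv().apply(a))
    b=lambda v: np.array([v@xb,v@yb,v@n])
    t=b(ow-M); ab=b(aw); print('tip in bed',t.round(4),'axis in bed',ab.round(4),'deg y %.2f z %.2f'%(np.degrees(ab[1]),np.degrees(ab[2])))
    return t,ab
if __name__=='__main__':
    import sys; rel(sys.argv[1])
E
python3 rel.py w18
```

```text
outer face n 3472 x med 0.0001 y [-0.0178  0.0187] z [-0.0214  0.0144]
w18 2531 axis@.05 y -0.0039 z 0.0242 deg y 0.09 z -2.27 rms 0.0005 tip 0.0888 collar [0.0394 0.04   0.0432]
tip in bed [-0.0154 -0.0035  0.0296] axis in bed [ 1.     -0.0027 -0.0052] deg y -0.15 z -0.30
```

View pics/w18_face.png

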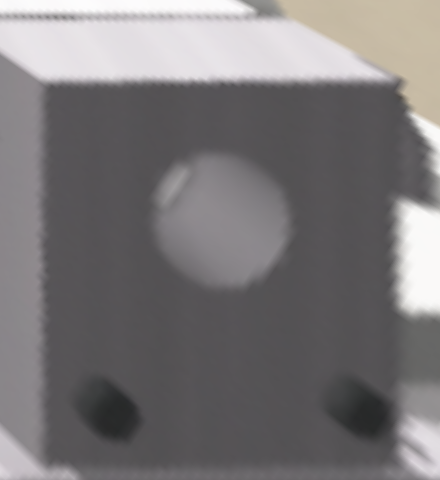

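```bash
cat >> rel.py <<'E'
def bedmove(dx,dy,dz,ry=0,rz=0):
    M,xb,yb,n=bed(); p,Rt,o=cur(); print('lin',Rt.inv().apply(dx*xb+dy*yb+dz*n).round(4),'rot',Rt.inv().apply(ry*yb+rz*n).round(2)); print('per mm: x',Rt.inv().apply(xb).round(3),'y',Rt.inv().apply(yb).round(3),'n',Rt.inv().apply(n).round(3))
E
python3 -c "
from rel import *
bedmove(0,.0031,-.0302,-.3,.15)"
```

```text
lin [ 0.0011 -0.0198  0.023 ] rot [0.   0.33 0.05]
per mm: x [ 0.999  0.002 -0.044] y [-0.024 -0.82  -0.572] n [-0.037  0.572 -0.819]
```

>>> jog_arm --jaw '[1,1,1,1,1,1,1,1]' --linear '[[0.0002,-0.004,0.0046],[0.0004,-0.008,0.0092],[0.0007,-0.012,0.0138],[0.0009,-0.016,0.0184],[0.0011,-0.0198,0.023],[0.0011,-0.0198,0.023],[0.0011,-0.0198,0.023],[0.0011,-0.0198,0.023]]' --delta_rot '[[0,0.1,0],[0,0.2,0],[0,0.33,0.05],[0,0.33,0.05],[0,0.33,0.05],[0,0.33,0.05],[0,0.33,0.05],[0,0.33,0.05]]'

```text
clock: 20.48
eef_pos: [0.4592, 0.1107, 0.0855]
tool_rot: [0.867, 0.339, 0.331, 0.158]
ft_force: [-0.3, -0.7, -2.1]
grip_width: 0.0156
```

```bash
python3 -c "
from rel import *
snap('wrist','w19'); o=bot.get_obs(); print(o['joint_vel'].round(2),o['ft_force'].round(1),o['clock'])
rel('w19')"
```

```text
[-0. -0. -0. -0.  0.  0.] [-1.  -1.  -2.7] 20.5333
outer face n 4273 x med 0.0001 y [-0.0177  0.0187] z [-0.0216  0.0144]
w19 2505 axis@.05 y -0.0039 z 0.0242 deg y 0.06 z -2.21 rms 0.0005 tip 0.0888 collar [0.0394 0.04   0.0432]
tip in bed [-0.0138 -0.0006  0.0005] axis in bed [1.0e+00 5.0e-04 1.6e-03] deg y 0.03 z 0.09
```

View pics/w19.png

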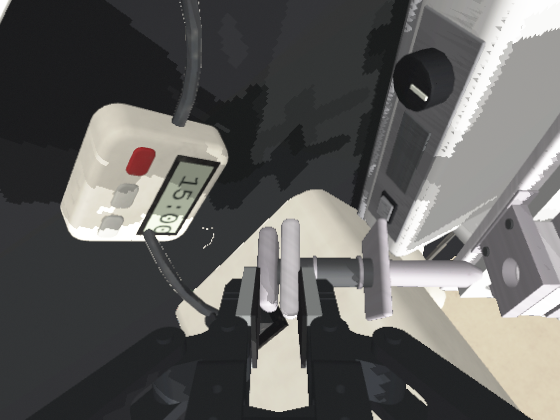

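>>> jog_arm --jaw '[1,1,1,1,1,1,1,1]' --linear '[[0.003,-0.0006,0.0002],[0.007,-0.0006,0],[0.011,-0.0006,-0.0001],[0.015,-0.0006,-0.0003],[0.019,-0.0006,-0.0004],[0.023,-0.0006,-0.0006],[0.026,-0.0006,-0.0007],[0.028,-0.0006,-0.0008]]' --delta_rot '[[0,0,0],[0,0,0],[0,0,0],[0,0,0],[0,0,0],[0,0,0],[0,0,0],[0,0,0]]'

```text
clock: 21.2
eef_pos: [0.4743, 0.1311, 0.099]
tool_rot: [0.866, 0.339, 0.331, 0.158]
ft_force: [0.2, -0.9, -2.1]
grip_width: 0.0152
```

```bash
python3 -c "
from rel import *
snap('wrist','w20'); o=bot.get_obs(); print(o['joint_vel'].round(2),o['ft_force'].round(1),o['ft_torque'].round(2),o['clock'])
M,xb,yb,n=bed(); f=o['ft_force']; print('force bed',(f@xb).round(1),(f@yb).round(1),(f@n).round(1))
i,d,c=load('w20'); cv2.imwrite('pics/w20c.png',cv2.cvtColor(cv2.resize(i[180:340,330:560],None,fx=3.4,fy=3.4,interpolation=cv2.INTER_CUBIC),cv2.COLOR_RGB2BGR))"
```

```text
[-0.    0.   -0.01 -0.01  0.   -0.  ] [ 0.3 -0.8 -1.9] [0.06 0.91 0.04] 21.25
force bed -1.3 -0.7 -1.4
```

View pics/w20c.png

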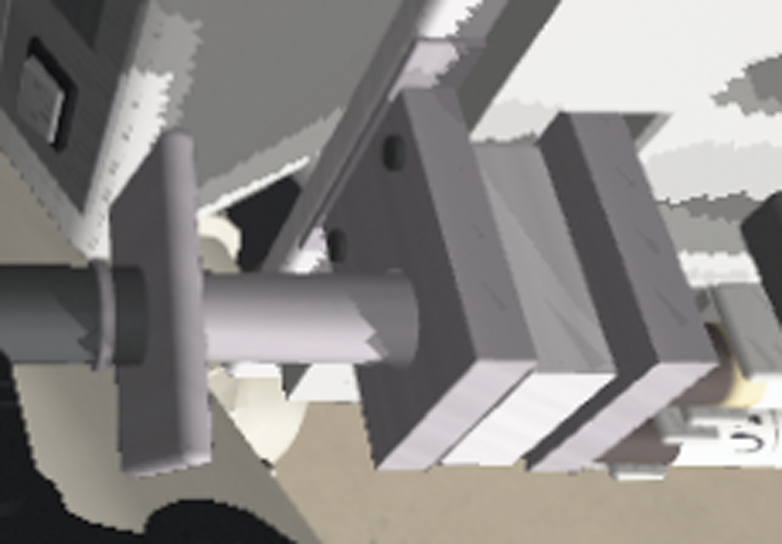

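>>> jog_arm --jaw '[1,1,1,1,1,1,1,1]' --linear '[[0.003,0,-0.0001],[0.006,0,-0.0002],[0.0095,0,-0.0004],[0.013,0,-0.0005],[0.0165,0,-0.0006],[0.02,0,-0.0008],[0.023,0,-0.0009],[0.025,0,-0.001]]' --delta_rot '[[0,0,0],[0,0,0],[0,0,0],[0,0,0],[0,0,0],[0,0,0],[0,0,0],[0,0,0]]'

```text
clock: 21.92
eef_pos: [0.4873, 0.1484, 0.1114]
tool_rot: [0.866, 0.339, 0.331, 0.158]
ft_force: [-0.7, -0.0, -0.7]
grip_width: 0.0154
```

```bash
python3 -c "
from rel import *
snap('wrist','w21'); o=bot.get_obs(); print(o['joint_vel'].round(2),o['ft_force'].round(1),o['ft_torque'].round(2),o['clock'],o['grip_width'])
M,xb,yb,n=bed(); f=o['ft_force']; print('force bed',(f@xb).round(1),(f@yb).round(1),(f@n).round(1))
i,d,c=load('w21'); cv2.imwrite('pics/w21c.png',cv2.cvtColor(cv2.resize(i[180:340,330:560],None,fx=3.4,fy=3.4,interpolation=cv2.INTER_CUBIC),cv2.COLOR_RGB2BGR))
W=cloud(d,c); Q=np.stack([(W-M)@xb,(W-M)@yb,(W-M)@n],-1)[200:335,355:400].reshape(-1,3)
k=(np.hypot(Q[:,1],Q[:,2])>.012)&(np.hypot(Q[:,1],Q[:,2])<.03)&(Q[:,0]<-.001)&(Q[:,0]>-.04); print('collar x',np.percentile(Q[k,0],[2,50,95,99.5]).round(4))"
```

```text
[-0.   -0.   -0.01 -0.01  0.   -0.  ] [ 0.2 -0.3 -1.1] [0.02 0.89 0.05] 21.9667 0.015171498028980804
force bed -0.6 -0.3 -0.9
collar x [-0.0096 -0.0089 -0.0059 -0.0011]
```

View pics/w21c.png

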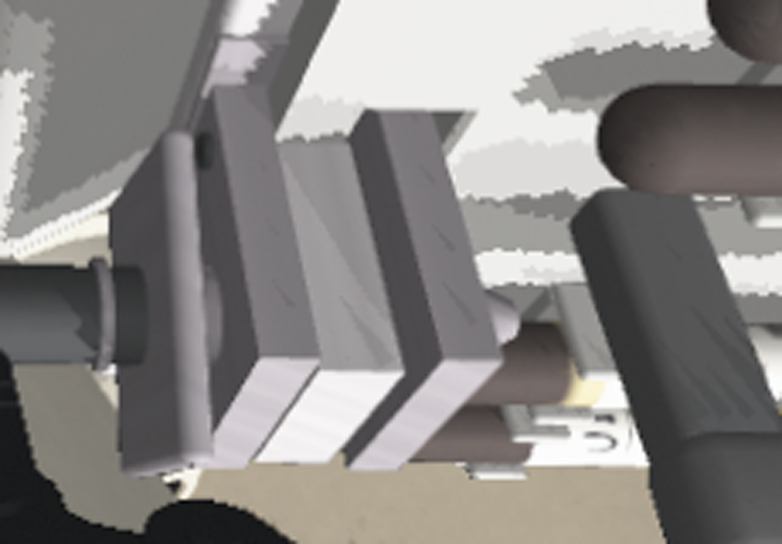

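>>> jog_arm --jaw '[1,1,1,1,1,1,1,1]' --linear '[[0.0015,0,-0.0001],[0.003,0,-0.0001],[0.0042,0,-0.0002],[0.005,0,-0.0002],[0.0056,0,-0.0002],[0.0062,0,-0.0002],[0.0068,0,-0.0003],[0.0072,0,-0.0003]]' --delta_rot '[[0,0,0],[0,0,0],[0,0,0],[0,0,0],[0,0,0],[0,0,0],[0,0,0],[0,0,0]]'

```text
clock: 22.63
eef_pos: [0.4899, 0.1522, 0.1138]
tool_rot: [0.867, 0.339, 0.33, 0.159]
ft_force: [-1.4, -1.5, -2.9]
grip_width: 0.0152
```

```bash
cat > st.py <<'E'
from rel import *
import sys
fn=sys.argv[1]
snap('wrist',fn); p,Rt,o=cur(); print(o['joint_vel'].round(2),o['ft_force'].round(1),o['ft_torque'].round(2),o['clock'],o['grip_width'])
M,xb,yb,n=bed(); f=o['ft_force']; print('force bed',(f@xb).round(1),(f@yb).round(1),(f@n).round(1))
i,d,c=load(fn); cv2.imwrite(f'pics/{fn}c.png',cv2.cvtColor(cv2.resize(i[180:340,330:560],None,fx=3.4,fy=3.4,interpolation=cv2.INTER_CUBIC),cv2.COLOR_RGB2BGR))
W=cloud(d,c); Q=np.stack([(W-M)@xb,(W-M)@yb,(W-M)@n],-1)[200:335,355:400].reshape(-1,3)
r=np.hypot(Q[:,1],Q[:,2]); k=(r>.012)&(r<.03)&(Q[:,0]<.003)&(Q[:,0]>-.04); print('collar x',np.percentile(Q[k,0],[2,10,50,95,99.5]).round(4))
E
python3 st.py w22
```

```text
[-0.   -0.   -0.   -0.01  0.   -0.  ] [-2.  -2.8 -1.4] [-0.31  1.27 -0.37] 22.6833 0.015514966358423421
force bed -3.7 -0.1 0.5
collar x [-0.0043 -0.0041 -0.0028  0.0024  0.0029]
```

View pics/w22c.png

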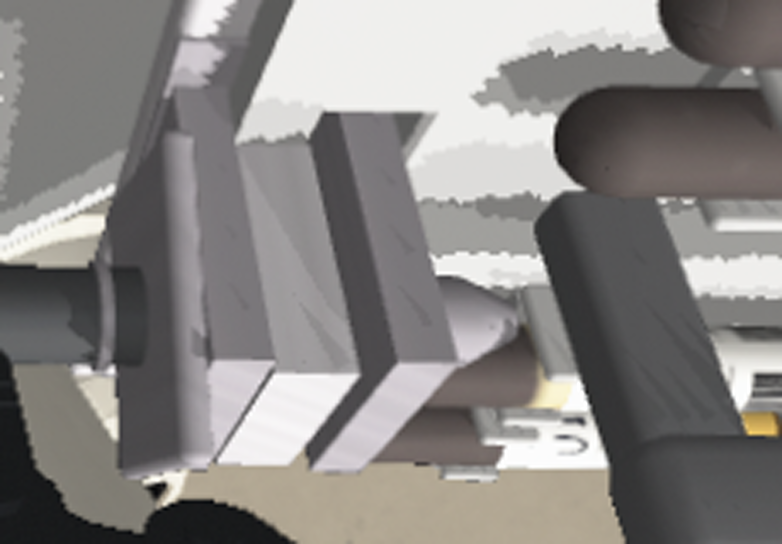

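>>> jog_arm --jaw '[1,1,1,1,1,1,1,1]' --linear '[[0.0005,0,0],[0.001,0,0],[0.0015,0,0],[0.002,0,-0.0001],[0.002,0,-0.0001],[0.002,0,-0.0001],[0.002,0,-0.0001],[0.002,0,-0.0001]]' --delta_rot '[[0,0,0],[0,0,0],[0,0,0],[0,0,0],[0,0,0],[0,0,0],[0,0,0],[0,0,0]]'

```text
clock: 23.35
eef_pos: [0.49, 0.1523, 0.1138]
tool_rot: [0.867, 0.339, 0.328, 0.16]
ft_force: [-3.7, -5.5, -2.8]
grip_width: 0.0152
```

```bash
python3 st.py w23
```

```text
[ 0. -0.  0. -0. -0. -0.] [-3.1 -5.  -3.4] [-0.7   1.64 -0.89] 23.4 0.015157501695940925
force bed -6.7 -0.6 -0.1
collar x [-0.0043 -0.0041 -0.0027  0.0024  0.0029]
```

View pics/w23c.png

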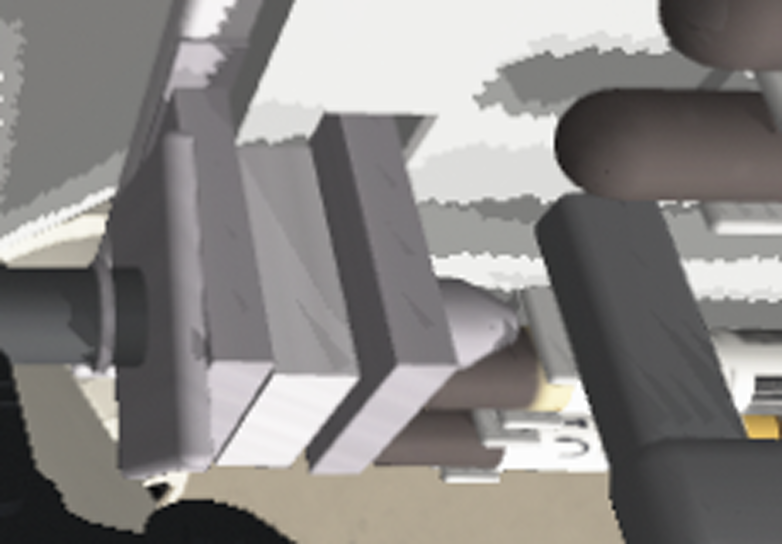

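>>> jog_arm --jaw '[0.9,0.6,0.6,0.6,0.6,0.6,0.6,0.6]' --linear '[[-0.001,0,0],[-0.002,0,0],[-0.003,0,0.0001],[-0.003,0,0.0001],[-0.003,0,0.0001],[-0.003,0,0.0001],[-0.003,0,0.0001],[-0.003,0,0.0001]]' --delta_rot '[[0,0,0],[0,0,0],[0,0,0],[0,0,0],[0,0,0],[0,0,0],[0,0,0],[0,0,0]]'

```text
clock: 24.07
eef_pos: [0.4907, 0.1528, 0.1147]
tool_rot: [0.866, 0.339, 0.331, 0.158]
ft_force: [-0.2, -0.1, 0.2]
grip_width: 0.034
```

```bash
python3 st.py w24
```

```text
[ 0.  0. -0.  0. -0.  0.] [-1.1 -0.5  0.2] [ 0.01  0.68 -0.01] 24.1167 0.03402932458043171
force bed -0.8 0.6 0.7
collar x [-0.0123 -0.0059 -0.0032  0.0025  0.0029]
```

View pics/w24.png

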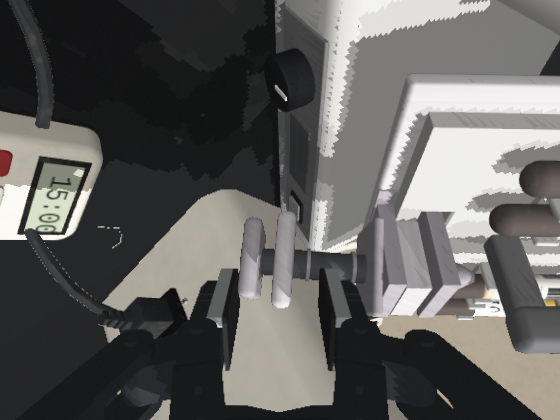

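View pics/w24c.png

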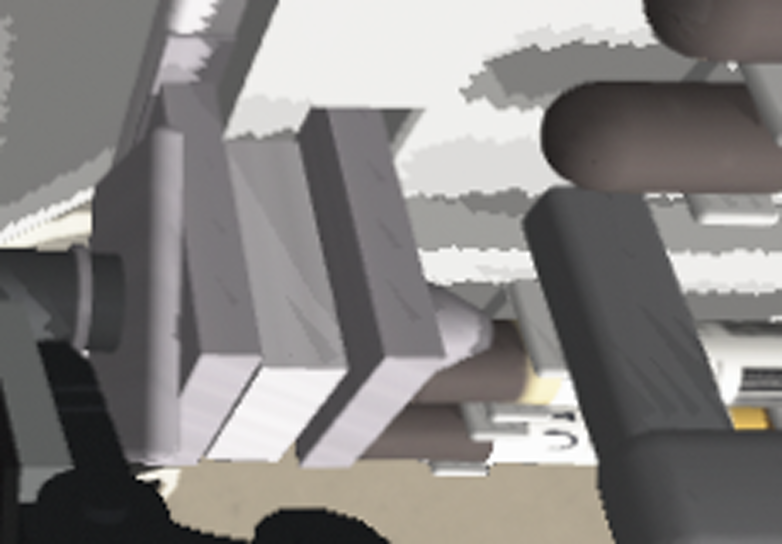

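>>> jog_arm --jaw '[0.6,0.6,0.6,0.6,0.6,0.6,0.6,0.6]' --linear '[[0,0,-0.006],[0,0,-0.018],[0,0,-0.032],[0,0,-0.046],[0,0,-0.06],[0,0,-0.07],[0,0,-0.07],[0,0,-0.07]]' --delta_rot '[[0,0,0],[0,0,0],[0,0,0],[0,0,0],[0,0,0],[0,0,0],[0,0,0],[0,0,0]]'

```text
clock: 24.78
eef_pos: [0.4428, 0.1564, 0.1664]
tool_rot: [0.866, 0.339, 0.332, 0.158]
ft_force: [-0.4, -0.6, 0.5]
grip_width: 0.0342
```

```bash
cat > fin.py <<'E'
from rel import *
import sys
fn=sys.argv[1]; snap('wrist',fn); o=bot.get_obs(); print(o['clock'],o['ft_force'].round(1),o['joint_vel'].round(2),o['joint_pos'].round(2))
i,d,c=load(fn); W=cloud(d,c); M,xb,yb,n=bed(); Q=np.stack([(W-M)@xb,(W-M)@yb,(W-M)@n],-1).reshape(-1,3); Q=Q[np.isfinite(Q[:,0])]
r=np.hypot(Q[:,1],Q[:,2])
s=Q[(r>.010)&(r<.030)&(Q[:,0]<-.0015)&(Q[:,0]>-.075)]
h,e=np.histogram(s[:,0],bins=np.arange(-.075,0,.001)); print([(round(a*1000),int(b)) for a,b in zip(e,h) if b>8])
k=Q[(Q[:,2]>-.022)&(Q[:,2]<-.014)&(Q[:,0]>.035)&(Q[:,0]<.16)&(np.abs(Q[:,1])<.068)]
if len(k)>100: ce,nn,_=plane(k,.0012); print('plate plane',nn.round(4),'at c',ce.round(4))
b=proj(M-.03*xb,c).astype(int); x0=int(np.clip(b[0]-115,0,330)); y0=int(np.clip(b[1]-80,0,260)); print(b)
cv2.imwrite(f'pics/{fn}c.png',cv2.cvtColor(cv2.resize(i[y0:y0+160,x0:x0+230],None,fx=3.4,fy=3.4,interpolation=cv2.INTER_CUBIC),cv2.COLOR_RGB2BGR))
E
python3 fin.py w25
```

```text
24.8333 [-0.5  0.6  0.8] [-0.01  0.02 -0.    0.   -0.    0.  ] [ 0.6  -0.08 -0.88  0.14 -0.44  1.28]
[(-61, 17), (-60, 51), (-59, 88), (-58, 102), (-57, 103), (-56, 105), (-55, 113), (-54, 120), (-53, 100), (-52, 81), (-51, 13), (-47, 26), (-46, 77), (-45, 120), (-44, 117), (-43, 122), (-42, 132), (-41, 128), (-40, 133), (-39, 103), (-38, 57), (-8, 39), (-7, 179), (-6, 172), (-5, 185), (-4, 118), (-3, 78), (-2, 14)]
plate plane [0.001  0.0014 1.    ] at c [ 0.0742  0.0208 -0.0179]
[300 216]
```

View pics/w25c.png

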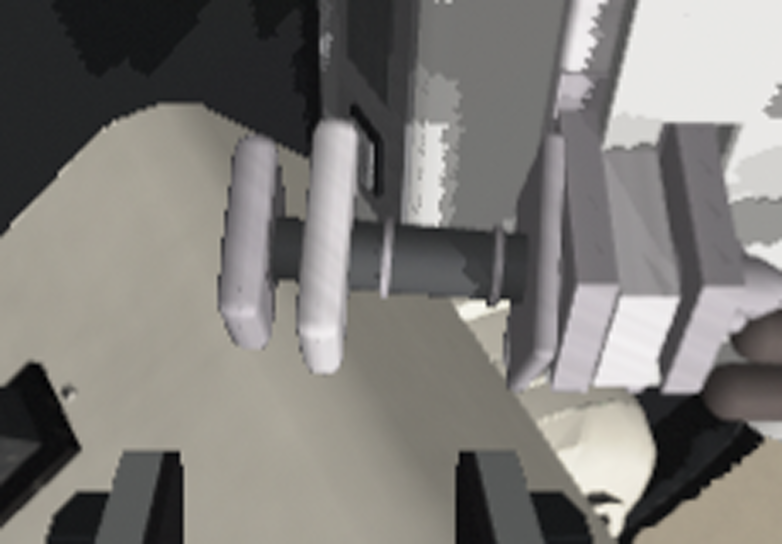

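```bash
cat > fin2.py <<'E'
from rel import *
import sys
def fin2(fn):
    i,d,c=load(fn); W=cloud(d,c); M,xb,yb,n=bed(); Q=np.stack([(W-M)@xb,(W-M)@yb,(W-M)@n],-1).reshape(-1,3); Q=Q[np.isfinite(Q[:,0])]
    o=np.array([0.,0,0]); v=np.zeros(4)
    for thr in (.005,.003,.002,.0012):
        a=np.array([1.,v[2],v[3]]); a/=np.linalg.norm(a); rr=Q-np.array([0,v[0],v[1]]); al=rr@a; rad=np.linalg.norm(rr-np.outer(al,a),axis=1)
        P=Q[(al>-.035)&(al<-.010)&(np.abs(rad-.0065)<thr)]
        def f(v):
            a=np.array([1.,v[2],v[3]]); a/=np.linalg.norm(a); r=P-np.array([0,v[0],v[1]]); return np.linalg.norm(r-np.outer(r@a,a),axis=1)-.0065
        v=least_squares(f,v,loss='soft_l1',f_scale=.0005).x
    a=np.array([1.,v[2],v[3]]); a/=np.linalg.norm(a); rr=Q-np.array([0,v[0],v[1]]); al=rr@a; rad=np.linalg.norm(rr-np.outer(al,a),axis=1)
    print(fn,len(P),'axis at mouth y,z',v[:2].round(4),'deg',np.degrees(v[2:]).round(2))
    for nm,lo,hi in (('button',-.066,-.050),('flange',-.049,-.036),('collar',-.010,.001)):
        k=al[(rad>.0125)&(rad<.027)&(al>lo)&(al<hi)]; print(nm,len(k),np.percentile(k,[1,5,50,95,99]).round(4)) if len(k)>10 else None
fin2(sys.argv[1])
E
python3 fin2.py w25
```

```text
w25 808 axis at mouth y,z [-0.0001 -0.0007] deg [-1.72  3.85]
button 871 [-0.0598 -0.0592 -0.0552 -0.052  -0.0519]
flange 1000 [-0.0458 -0.0454 -0.0417 -0.0381 -0.0379]
collar 950 [-0.0061 -0.006  -0.0043  0.0006  0.0009]
```

```bash
python3 - <<'E'
from h import *
import fk
P=fk.fit()[0]; p,Rt,o=cur(); M,xb,yb,n=bed()
Rv=mk([0,0,-1],xb); w=np.array([.46,.20,.33]); show(p,Rt,w,Rv); print(fk.ik(w,Rv,o['joint_pos'],P))
print(Rt.inv().apply([0,0,1]))
E
```

```text
lin [ 0.1165  0.0586 -0.1104] rot [ 33.94 -26.6   -9.59] rows need 4.098229639233688 6.169727914934131
(array([ 4.10501369e-01,  2.18158916e-01,  1.88420703e-01,  1.54105811e+00,
       -2.91079035e-14,  1.06011725e+00]), np.float64(5.095779044357145e-12))
[ 0.46679189  0.49843107 -0.73052844]
```

>>> jog_arm --jaw '[0.6,0.6,0.6,0.6,0.6,0.6,0.6,0.6]' --linear '[[0.005,0.007,-0.02],[0.02,0.014,-0.035],[0.036,0.022,-0.05],[0.052,0.029,-0.065],[0.068,0.037,-0.08],[0.085,0.045,-0.092],[0.101,0.052,-0.102],[0.1165,0.0586,-0.1104]]' --delta_rot '[[4.2,-3.3,-1.2],[8.5,-6.6,-2.4],[12.7,-10,-3.6],[17,-13.3,-4.8],[21.2,-16.6,-6],[25.4,-20,-7.2],[29.7,-23.3,-8.4],[33.94,-26.6,-9.59]]'

```text
clock: 25.5
eef_pos: [0.4613, 0.2, 0.331]
tool_rot: [0.896, 0.444, -0.001, -0.001]
ft_force: [0.3, 0.2, -0.2]
grip_width: 0.0342
```

>>> jog_arm --jaw '[0.6,0.6,0.6,0.6,0.6,0.6,0.6,0.6]' --linear '[[0,0,0],[0,0,0],[0,0,0],[0,0,0],[0,0,0],[0,0,0],[0,0,0],[0,0,0]]' --delta_rot '[[0,0,0],[0,0,0],[0,0,0],[0,0,0],[0,0,0],[0,0,0],[0,0,0],[0,0,0]]'

```text
clock: 26.17
eef_pos: [0.4594, 0.1997, 0.3299]
tool_rot: [0.896, 0.444, -0.0, 0.0]
ft_force: [0.4, -0.6, -0.4]
grip_width: 0.0341
```

```bash
python3 fin.py w26; python3 fin2.py w26; python3 -c "
from h import *
snap('side','side2')"
```

```text
26.2167 [-0.4 -0.2 -0.2] [-0.    0.01  0.01  0.   -0.   -0.  ] [ 0.41  0.22  0.19  1.54 -0.    1.06]
[(-60, 9), (-59, 15), (-58, 35), (-57, 29), (-56, 43), (-55, 48), (-54, 66), (-53, 67), (-52, 41), (-51, 10), (-46, 15), (-45, 22), (-44, 38), (-43, 45), (-42, 51), (-41, 68), (-40, 95), (-39, 179), (-38, 118), (-37, 68), (-7, 14), (-6, 38), (-5, 51), (-4, 111), (-3, 132), (-2, 16)]
plate plane [-5.e-04  2.e-04  1.e+00] at c [ 0.1113  0.0099 -0.018 ]
[282 233]
w26 214 axis at mouth y,z [-0.0009 -0.0011] deg [-2.47  3.27]
button 366 [-0.0591 -0.0584 -0.0536 -0.0517 -0.0514]
flange 653 [-0.0448 -0.0438 -0.0386 -0.0375 -0.0371]
collar 414 [-0.0057 -0.0052 -0.0023  0.      0.0009]
```

View pics/w26c.png

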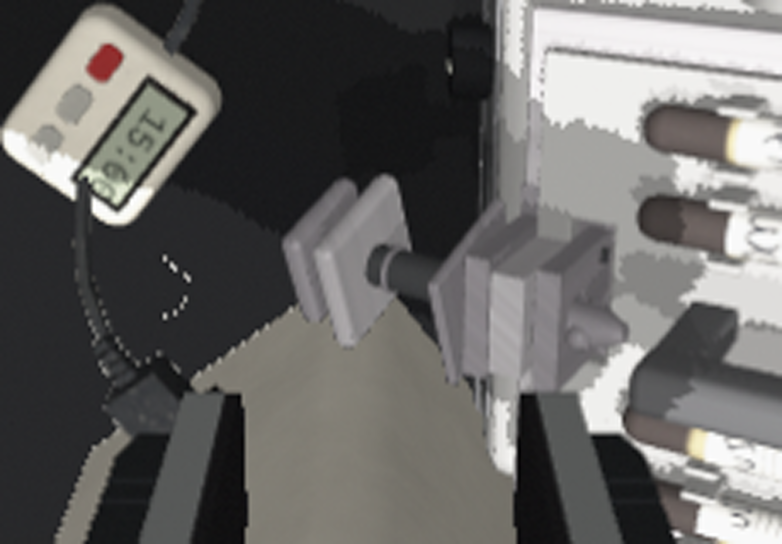

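View pics/w26.png

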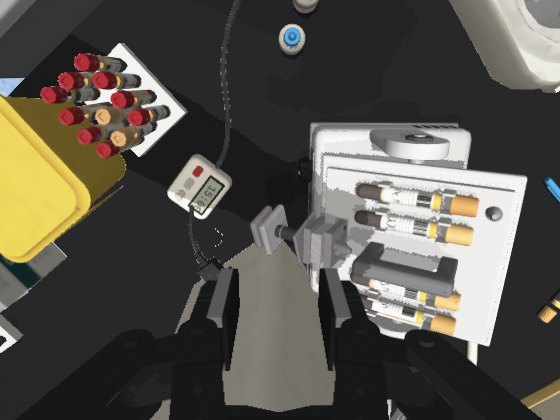

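```bash
python3 fin2.py w24; python3 -c "
from h import *
i,d,c=snap('top','top2')"
```

```text
w24 1300 axis at mouth y,z [ 0.0003 -0.0011] deg [-1.55  2.44]
button 1956 [-0.0652 -0.0627 -0.0558 -0.0517 -0.0514]
flange 1810 [-0.0454 -0.045  -0.0414 -0.0379 -0.0375]
collar 2130 [-0.0059 -0.0056 -0.0042  0.0005  0.0009]
```

View pics/side2.png

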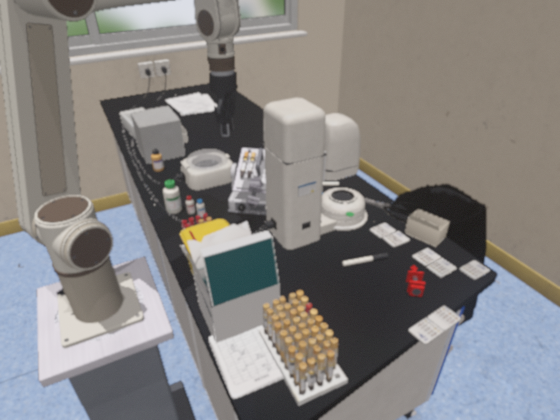

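```bash
python3 -c "
from workcell import bot
print(bot.get_obs()['clock']); print(bot.job_done())"
```

```text
26.3167
the job is handed in; nothing more can be done
None
```

The cassette is seated on the mixer bed and locked with the grey ball-lock pin. I handed the job in at 26.3 s, with the arm clear of everything.

- **Cassette:** I picked it up by the handle and lowered it square to the 30° bed onto both dowels, with its lug between the clevis cheeks. Its plate is parallel to the deck within about 0.1°. Its top face is 18.0 mm below the bore axis, which is the fully seated height.
- **Pin:** I held the button pressed and slid the pin in from the low side until the collar stopped against the clevis. It stopped at about 7 N with no further travel, and then I let go. The button is out (21.9 mm from its outer face to the flange's neck side), and a ball shows beyond the inner cheek.
- **Bottles:** All three are still standing in the last side view.

One check was not perfect. After release the pin droops about 4° in its loose bores, so the collar centre now measures about 1.5–2 mm from the clevis face. That fits its lower corner resting on the clevis, but I could not rule out that my release pulled it back slightly. It is within the lock's 2.5 mm of play, and it did not move between the last two views.

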